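# Clamp the puck in the guarded press and hold its bolted gate ajar

## Robot

A 7-joint arm with a two-finger parallel gripper is mounted at the origin on a cart in front of the work surface, level with it; the furniture and walls round the work are solid. World frame = base frame: x ahead of the robot, y to its left, z up, the work surface at z = 0. Lengths are in m, angles in rad, forces in N, time in s.
With the tool pointing down it reaches from about 0.35 to 0.9 m from the base axis. Payload 7.2 kg.
Tool frame: the origin (TCP) lies midway between the tips of the shut fingers; the grasp point (between the pads) lies 19 mm behind it (arm.tcp_to_grasp is the distance from the TCP to the grasp point, in m); x points along the fingers, y is the direction in which the jaws open and shut, and the axes are right-handed (so a half turn about x gives the same grasp; the last joint's range is limited). The gripper opens to 85 mm and grips with 20 to 120 N. Pads are 22 mm wide; open, the fingers measure 114 mm over their backs; the gripper's body (76 mm by 85 mm) begins 54 mm behind the grasp point. The pads swing forward as they close: fully open they stand 13 mm farther back than shut.
Start: joints at [-1.298, 0.411, -0.013, 1.596, 0.006, 1.134, -0.082], TCP at [0.209, 0.589, 0.231] pointing down, gripper open.
Joint ranges: [-2.95, 2.95], [-0.29, 1.99], [-1.47, 1.44], [0.14, 2.54], [-1.03, 4.17], [0.13, 1.85], [-2.86, 2.86]. Speed limits (rad/s): [2.39, 2.39, 3.01, 3.01, 3.14, 3.14, 3.14].

## Interface

Orientations are given as [roll, pitch, yaw] about the fixed x, y, z axes, in that order (R = Rz(yaw) Ry(pitch) Rx(roll)).
In Python, from rig import monitor, cams, arm gives the robot as it stands. The module is installed in compiled form; this text tells all that it offers.
- The arm moves only by the tool play_rows, never from a script. Its argument "rows" is a list of rows, each an object of numbers: "tx", "ty", "tz": the shift along the tool's x, y, z as a fraction of full scale; "ax", "ay", "az": the turn, a rotation vector about the tool's x, y, z as a fraction of full scale; "jaw": the closure, from 0 (fully open) to 1 (shut). A call has 1 to 10 rows; each row is the pose to reach, as a shift and turn from the pose commanded when the call began, along the tool's axes at that moment; what a row does not reach only later rows make up. Full scale, the value 1, is 0.4 m for a shift and 120 degrees for a turn. A row lasts 1/8 s, in which the tool goes at most 62.5 mm and 10.7 degrees, less where a joint would pass 70% of its speed; a pose out of reach is approached as far as the arm can. A call with a number of a shift or a turn outside -1 to 1 is refused whole. A call with a gripper value outside its range is refused whole. The fingers move at their own pace and stop on an object; the grip force is fixed at half the most. Time passes only in rows, so rows that repeat a pose let the fingers close. It gives the time, the measured TCP pose, the force and the opening at its end, in the units of the state.
- monitor.get_state(): the state, without advancing time (a new reading comes with each control period).
- cams.get_image(name): name is "scene" or "side" or "wrist"; returns (picture, depth): 480x640x3 uint8, blue, green, red; 480x640 float32, m along the optical axis (not along the pixel's ray), 0 where there is no reading.
- cams.camera_model(name): a dict with "vfov" (degrees; the focal length in pixels is half the picture's height over the tangent of half this angle, whatever the lens; pixels are square), "cx", "cy" (the principal point, pixels), "extrinsics" (4x4, takes a point from camera to world coordinates). Camera axes: x right, y down, z forward; pixel columns grow to the right and rows downward; lengths in m; the calibration is good to about 2 mm. A picture is of the moment at which its call begins: read the wrist's pose just before it. camera_model takes no time and is no camera call; for the wrist camera it gives the pose at the moment of the call.
- arm.hand_in(): hands the job in, once; it reports no verdict.
The state is a dict: "time": time; "joint_pos": joint angles; "qd": joint speeds; "tau": joint torques, N m; "tcp_pos": TCP position; "orientation": TCP orientation; "ft_force": force on the tool from outside, world axes, zero at the start; "ft_torque": the same for the moment, N m; "finger_gap": opening from 0.0 (shut) to 1.0 (fully open).
Only numpy, scipy, OpenCV 4.12 (cv2) and the standard library are available. Lean on these libraries where they do the work, as an engineer would, in place of code of your own. Each camera call takes 0.05 s, during which the arm holds its last target.

## Task

Turn the crank on top of the small guarded press clockwise until its brass jaw presses firmly on the sample puck inside. Then take the red knob of the gate's sagging bolt, lift the bolt over the keeper's bent lip while drawing it fully clear of the keeper, and swing the spring-closed gate open to about 30 degrees. Finish while still holding the gate ajar there by the bolt knob, with the puck still clamped and the things round the press left where they are.

Things in the scene. Friction and masses are not known exactly. Their poses are not given: they have to be found in the camera images.
- press: fixed bench press in a guard, grey base 160 x 290 mm, grey roof frame with its top at z 160 mm, clear sides, blue gate in front. Origin under the base near its middle, x to the back (the gate is on the -x side), y to the left, z up. It stands somewhere else and turned at each start
- crank_axis (a point): point on the vertical axis of the crank on the roof, at the height of the middle of the crank's grip (212 mm above the desk)
- crank_knob (a point): middle of the crank's black upright grip: a free-spinning sleeve 16 mm in diameter, from 188 to 234 mm above the desk, 40 mm from the crank axis. The crank arm below it has its top at 184 mm, the hub at 189 mm. The crank turns in place (its height does not change)
- crank (a joint): crank angle in rad, growing clockwise seen from above; 8 mm of jaw travel a turn. The jaw meets the puck at about 11.0, presses 4 N at about 11.8 and about 12 N at 13.2 (sprung jaw); hard stop at 13.5. It stays where it is left (friction 0.05 N m)
- jaw_face (a point): centre of the underside of the round brass jaw, 30 mm in diameter, inside the guard
- jaw: the brass jaw that comes down on the puck as the crank is turned
- puck: loose aluminium sample puck, 25 mm in diameter, 10 mm high, standing on the anvil inside the guard under the jaw; origin at the centre of its underside
- anvil_top (a point): centre of the round steel anvil's top, 48 mm in diameter, 52 mm above the desk, under the jaw
- gate (a joint): opening angle of the gate in rad, 0 shut, 0.52 is 30 degrees; swings towards the robot about its left edge (clockwise seen from above). A spring shuts it with 0.25 to 0.4 N m
- gate_pivot (a point): point on the gate's vertical hinge axis, at the left front corner of the press, at the height of the bolt knob's middle
- bolt: the barrel bolt on the gate: steel rod of 12 mm diameter and 155 mm length along the gate, with a nose below its right tip and a red upright knob; origin on the gate hinge axis at desk height
- bolt_knob (a point): middle of the upper half of the bolt's upright red knob, 172 mm above the desk when the bolt sags: a cylinder 16 mm in diameter from 140 to 191 mm above the desk, 27 mm in front of the gate's middle plane; the guide loops beside it end at 149 mm, the keeper's front cheek at 148 mm
- bolt_draw (a joint): draw of the bolt in m: 0 home, grows as it is pulled along the gate towards the hinge (+y of the press), stop at 0.042. The tip is clear of the keeper from 0.034 on. Friction about 1 N
- bolt_lift (a joint): lift of the bolt in its worn guides in m: 0 sagging, stop at 0.012. It falls back by its own weight (0.8 to 1.4 N). Below 0.007 the nose catches behind the keeper's lip when the bolt has been drawn 5 to 9 mm; the nose has passed the lip at a draw of 0.022
- keeper_lip (a point): top edge of the keeper's bent lip on the right-hand stile, under the bolt's rod, 117.5 mm above the desk
- dropper_bottle: bystander: amber dropper bottle, 33 mm wide, 94 mm high, to the left of the press; origin at the centre of its underside
- torch: bystander: small black torch, 24 x 98 x 24 mm, lying front left; origin at the centre of its underside
- pliers: bystander: long-nose pliers, 40 x 140 x 9 mm, lying front right; origin at the centre of its underside
- wafer_box: bystander: round wafer carrier, 66 mm wide, 18 mm high, to the left of the press; origin at the centre of its underside

How it is judged:
By the outcome, as a careful person would: the job done as asked, in the order asked, and still so for the second after the job is handed in, while the arm keeps its last pose, push and grip.
It also fails if it takes over 61 s, if anything falls off the work surface, if the arm or the gripper's body presses on something with over 40 N, if the wrist force passes 120 N, or if a joint passes its speed limit or range.

## Working session

There is one attempt and no reset: what is moved stays moved. The work goes in short steps, Python scripts to look and compute and a tool call to move; the robot and the scene stay as the last step left them, time stands still between calls to the robot, and variables do not carry over. Pictures are saved under pics/ and viewed, and the job is handed in when it is done.

Besides the shell and the picture viewer there is one more tool, called after "Emit:" as name(argument=value, ...) on one line, values as JSON. play_rows: Moves the arm, as the interface text tells. Shift numbers are shares of 0.4 m and turn numbers shares of 120 degrees, none past 1 either way. Its arguments: {"type":"object","properties":{"rows":{"type":"array"}},"required":["rows"]}

```bash
mkdir -p pics; ls
cat > h.py <<'E'
import numpy as np, cv2
from rig import monitor, cams, arm
def cam(n):
    m=cams.camera_model(n); f=240/np.tan(np.radians(m['vfov'])/2); return m,f,np.array(m['extrinsics'])
def shot(n,fn):
    m,f,T=cam(n); im,d=cams.get_image(n); cv2.imwrite('pics/'+fn+'.png',im); np.savez('pics/'+fn+'.npz',im=im,d=d,T=T,f=f,cx=m['cx'],cy=m['cy']); return im,d
def load(fn): return np.load('pics/'+fn+'.npz')
def ray(z,u,v):
    T=z['T']; r=np.array([(u-z['cx'])/z['f'],(v-z['cy'])/z['f'],1]); return T[:3,3],T[:3,:3]@r
def onz(z,u,v,h):
    o,r=ray(z,u,v); return o+r*(h-o[2])/r[2]
def ondep(z,u,v):
    o,r=ray(z,u,v); return o+r*z['d'][int(round(v)),int(round(u))]
def proj(z,p):
    T=z['T']; q=T[:3,:3].T@(np.array(p)-T[:3,3]); return q[:2]/q[2]*z['f']+[z['cx'],z['cy']]
E
python3 - <<'E'
from h import *
s=monitor.get_state(); print(s)
print(arm.tcp_to_grasp)
for n in ['scene','side','wrist']:
    shot(n,n+'0'); print(n,cams.camera_model(n))
E
```

```text
pics
{'time': 0.0, 'joint_pos': array([-1.29816899,  0.41193162, -0.01271099,  1.59706086,  0.00560499,
        1.13428459, -0.08217637]), 'qd': array([-5.62030036e-04, -7.99176240e-05,  3.81229835e-04,  8.82473099e-04,
        9.55095940e-07, -8.22904844e-04,  6.02092033e-04]), 'tau': array([ 3.71115959e-05, -6.00626278e+01,  6.81907609e-01, -2.99412328e+01,
        1.36967003e-02,  1.07495167e-02,  6.74834524e-06]), 'tcp_pos': array([0.20879102, 0.58856178, 0.23042643]), 'orientation': array([-1.49687406,  1.56914756, -1.83765188]), 'ft_force': array([-0.81336453,  0.02337222, -0.19116359]), 'ft_torque': array([0.0458581 , 0.03182499, 0.02889242]), 'finger_gap': 0.9987841941338679}
0.0187
scene {'vfov': 44.665292061863006, 'cx': 317.7724536042153, 'cy': 237.6944982027899, 'extrinsics': array([[ 0.56112399, -0.5340051 ,  0.63243847, -0.21717707],
       [-0.82760378, -0.34851383,  0.44001146, -0.47516527],
       [-0.01455481, -0.77030946, -0.63750412,  0.93510265],
       [ 0.        ,  0.        ,  0.        ,  1.        ]])}
side {'vfov': 56.69398889080242, 'cx': 319.78153271455244, 'cy': 234.75017430874027, 'extrinsics': array([[-0.94611749,  0.25754997, -0.19628985,  0.6965185 ],
       [ 0.32364445,  0.73191177, -0.59963274,  0.59444446],
       [-0.01076854, -0.63085115, -0.77582915,  0.79442299],
       [ 0.        ,  0.        ,  0.        ,  1.        ]])}
wrist {'vfov': 67.14663519655883, 'cx': 318.9677281039758, 'cy': 235.56327675865694, 'extrinsics': array([[ 0.3348467 ,  0.90571435,  0.25992154,  0.14252136],
       [ 0.94227126, -0.32138603, -0.09399943,  0.61259088],
       [-0.00160148,  0.27639199, -0.96104365,  0.37339383],
       [ 0.        ,  0.        ,  0.        ,  1.        ]])}
```

View pics/scene0.png

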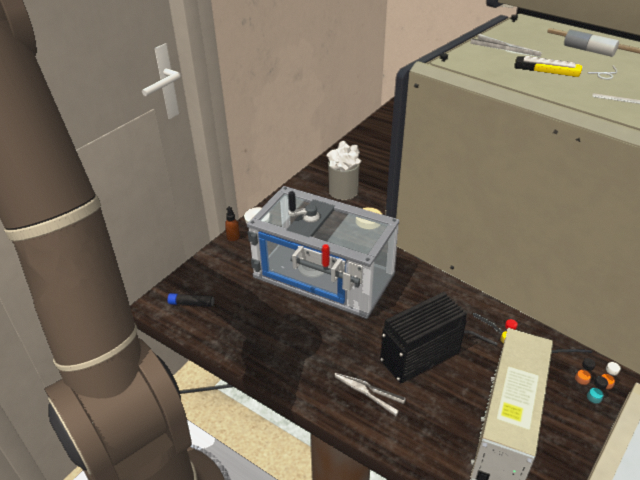

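View pics/side0.png

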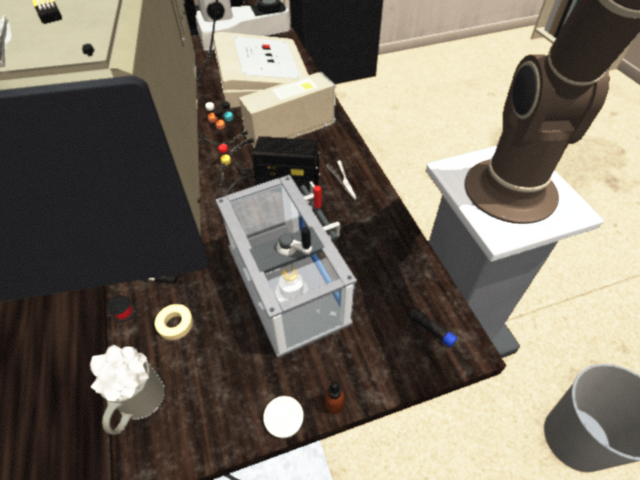

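View pics/wrist0.png

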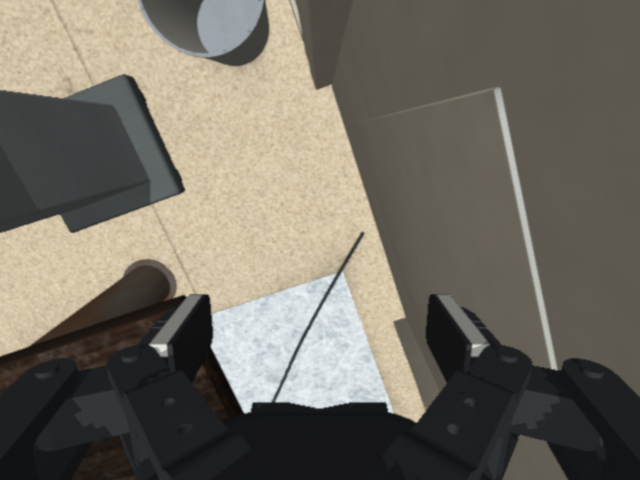

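Run:
```python
from h import *
z=load('scene0');cv2.imwrite('pics/sc_a.png',cv2.resize(z['im'][170:330,220:420],None,fx=4,fy=3.75*4/3.75*0.93))
z=load('side0');cv2.imwrite('pics/sd_a.png',cv2.resize(z['im'][170:360,200:370],None,fx=3,fy=3))
```

```text
(no output)
```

View pics/sc_a.png

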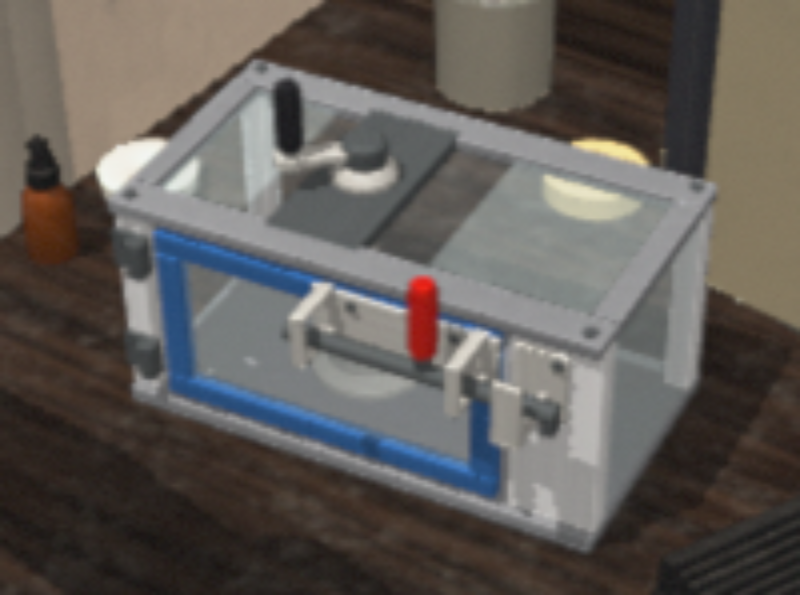

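View pics/sd_a.png

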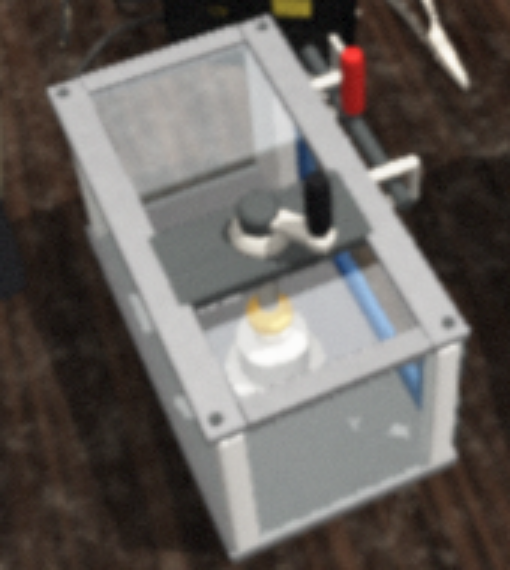

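Run:
```python
from h import *
sc=load('scene0');sd=load('side0')
S=lambda u,v:(220+u/4,170+v/3.72)
D=lambda u,v:(200+u/3,170+v/3)
for p in [(260,65),(128,193),(592,330),(697,187)]: print('sc',onz(sc,*S(*p),.161))
for p in [(216,418),(447,322),(263,27),(63,93)]: print('sd',onz(sd,*D(*p),.161))
def tri(a,b):
    (o1,r1),(o2,r2)=ray(sc,*a),ray(sd,*b)
    A=np.c_[r1,-r2]; t=np.linalg.lstsq(A,o2-o1,rcond=None)[0]; p=o1+t[0]*r1;q=o2+t[1]*r2; return (p+q)/2,np.linalg.norm(p-q)
def blob(z,f,box):
    im=z['im'].astype(int);m=f(im[...,0],im[...,1],im[...,2]);k=np.zeros_like(m);x0,y0,x1,y1=box;k[y0:y1,x0:x1]=1
    m=(m&(k>0)).astype(np.uint8);n,l,st,c=cv2.connectedComponentsWithStats(m);i=1+np.argmax(st[1:,4]);print(st[i],c[i]);return c[i]
red=lambda b,g,r:(r>90)&(g<60)&(b<60)
a=blob(sc,red,(220,170,420,330));b=blob(sd,red,(200,170,370,360));print('red mid (z~.165)',tri(a,b),onz(sc,*a,.1655),onz(sd,*b,.1655))
blk=lambda b,g,r:(r<45)&(g<45)&(b<45)
a=blob(sc,blk,(285,185,300,215));b=blob(sd,blk,(298,222,314,250));print('grip mid .211',tri(a,b),onz(sc,*a,.211),onz(sd,*b,.211))
# hub top center z .189
print('hub',tri(S(367,138),D(257,207)),onz(sc,*S(367,138),.189),onz(sd,*D(257,207),.189))
```

```text
sc [0.66059041 0.22555837 0.161     ]
sc [0.51753479 0.20780838 0.161     ]
sc [ 0.55112614 -0.06129176  0.161     ]
sc [ 0.68926561 -0.0456008   0.161     ]
sd [0.65947627 0.22631833 0.161     ]
sd [0.51958433 0.20972882 0.161     ]
sd [ 0.55066154 -0.05602498  0.161     ]
sd [ 0.69150701 -0.04024558  0.161     ]
[322 245   8  22 138] [325.26086957 255.42753623]
[313 185   9  24 162] [317.59259259 196.99382716]
red mid (z~.165) (array([0.51025959, 0.01413517, 0.16312704]), np.float64(0.0010974861440684863)) [0.50859502 0.01242035 0.1655    ] [0.51060768 0.01680158 0.1655    ]
[289 192   6  19  90] [291.73333333 201.41111111]
[302 228   8  20 136] [305.57352941 237.69852941]
grip mid .211 (array([0.57299802, 0.13976495, 0.20856864]), np.float64(4.029611795535387e-05)) [0.57033209 0.13771384 0.211     ] [0.57352427 0.14163523 0.211     ]
hub (array([0.60306412, 0.11154454, 0.18538038]), np.float64(0.003279116795849747)) [0.60092306 0.10820279 0.189     ] [0.602512   0.11581427 0.189     ]
```

```bash
cat >> h.py <<'E'
from scipy.spatial.transform import Rotation as Ro
np.set_printoptions(precision=4,suppress=True)
YAW=0.122
def curR(s=None):
    s=s or monitor.get_state(); return np.array(s['tcp_pos']),Ro.from_euler('xyz',s['orientation']).as_matrix()
def Rdown(yaw): # tool x down, y=(-s,c), z=(c,s)
    c,s=np.cos(yaw),np.sin(yaw); return np.array([[0,-s,c],[0,c,s],[-1,0,0]])
def row(pt,Rt,p,R):
    return np.round(R.T@(np.array(pt)-p)/.4,4), np.round(Ro.from_matrix(R.T@Rt).as_rotvec()/np.radians(120),4)
E
python3 - <<'E'
from h import *
p,R=curR();print(R)
g=Rdown(YAW)
for k in (0,np.pi): print(np.degrees(Ro.from_matrix(R.T@Rdown(YAW+k)).as_rotvec()))
print(row([.56,.09,.36],Rdown(YAW),p,R))
E
```

```text
[[-0.0004  0.3342  0.9425]
 [-0.0012  0.9425 -0.3342]
 [-1.     -0.0013  0.0001]]
[-26.5136  -0.0128   0.073 ]
[153.4864   0.0996   0.0174]
(array([-0.3222, -0.882 ,  1.2443]), array([-0.2209, -0.0001,  0.0006]))
```

Emit:
play_rows(rows=[{"tx": -0.324, "ty": -0.52, "tz": 0.69, "ax": -0.221, "ay": 0, "az": 0, "jaw": 0}, {"tx": -0.324, "ty": -0.52, "tz": 0.69, "ax": -0.221, "ay": 0, "az": 0, "jaw": 0}, {"tx": -0.324, "ty": -0.52, "tz": 0.69, "ax": -0.221, "ay": 0, "az": 0, "jaw": 0}, {"tx": -0.324, "ty": -0.52, "tz": 0.69, "ax": -0.221, "ay": 0, "az": 0, "jaw": 0}, {"tx": -0.324, "ty": -0.52, "tz": 0.69, "ax": -0.221, "ay": 0, "az": 0, "jaw": 0}, {"tx": -0.324, "ty": -0.52, "tz": 0.69, "ax": -0.221, "ay": 0, "az": 0, "jaw": 0}, {"tx": -0.324, "ty": -0.52, "tz": 0.69, "ax": -0.221, "ay": 0, "az": 0, "jaw": 0}])

```text
time: 1.02
tcp_pos: [0.4027, 0.2969, 0.3627]
orientation: [0.209, 1.567, 0.323]
ft_force: [-0.9, 0.4, -0.3]
finger_gap: 0.999
```

Run:
```python
from h import *
p,R=curR();print(p,R,monitor.get_state()['joint_pos'])
print(row([.56,.09,.36],Rdown(YAW),p,R))
```

```text
[0.4027 0.2969 0.3627] [[ 0.0032 -0.1139  0.9935]
 [ 0.0011  0.9935  0.1139]
 [-1.      0.0007  0.0033]] [-0.8057  0.1016  0.0801  1.6966 -0.007   1.3406  0.9605]
(array([ 0.0075, -0.5588,  0.3318]), array([-0.0038,  0.0016, -0.0003]))
```

Emit:
play_rows(rows=[{"tx": 0, "ty": -0.55, "tz": 0.33, "jaw": 0}, {"tx": 0, "ty": -0.55, "tz": 0.33, "jaw": 0}, {"tx": 0, "ty": -0.55, "tz": 0.33, "jaw": 0}, {"tx": 0, "ty": -0.55, "tz": 0.33, "jaw": 0}, {"tx": 0, "ty": -0.55, "tz": 0.33, "jaw": 0}, {"tx": 0, "ty": -0.55, "tz": 0.33, "jaw": 0}])

```text
validation failed for argument at $.ro...
```

Run:
```python
from h import *
p,R=curR();print(p,R,monitor.get_state()['joint_pos'])
shot('wrist','w1')
```

```text
[0.4027 0.2969 0.3627] [[ 0.0032 -0.1139  0.9935]
 [ 0.0011  0.9935  0.1139]
 [-1.      0.0007  0.0033]] [-0.8057  0.1016  0.0801  1.6966 -0.007   1.3406  0.9605]
```

View pics/w1.png

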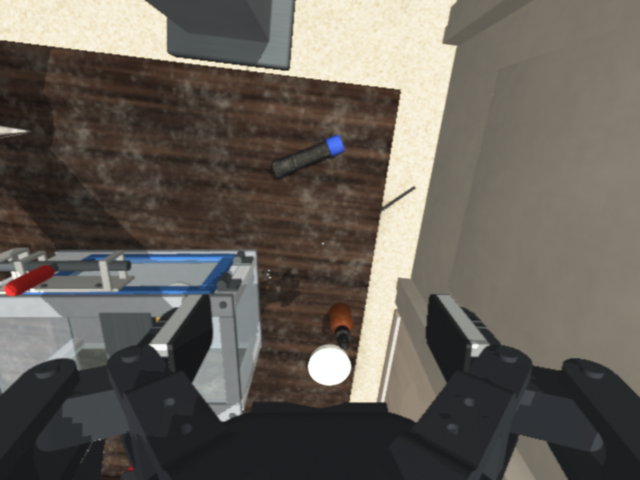

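Emit:
play_rows(rows=[{"tx": 0, "ty": -0.58, "tz": 0.48, "ax": 0, "ay": 0, "az": 0, "jaw": 0.3}, {"tx": 0, "ty": -0.58, "tz": 0.48, "ax": 0, "ay": 0, "az": 0, "jaw": 0.3}, {"tx": 0, "ty": -0.58, "tz": 0.48, "ax": 0, "ay": 0, "az": 0, "jaw": 0.3}, {"tx": 0, "ty": -0.58, "tz": 0.48, "ax": 0, "ay": 0, "az": 0, "jaw": 0.3}, {"tx": 0, "ty": -0.58, "tz": 0.48, "ax": 0, "ay": 0, "az": 0, "jaw": 0.3}, {"tx": 0, "ty": -0.58, "tz": 0.48, "ax": 0, "ay": 0, "az": 0, "jaw": 0.3}, {"tx": 0, "ty": -0.58, "tz": 0.48, "ax": 0, "ay": 0, "az": 0, "jaw": 0.3}])

```text
time: 1.95
tcp_pos: [0.6177, 0.0958, 0.3597]
orientation: [2.758, 1.569, 2.882]
ft_force: [0.1, 0.8, -0.6]
finger_gap: 0.699
```

Run:
```python
from h import *
p,R=curR();print(p,R,monitor.get_state()['joint_pos'])
shot('wrist','w2')
```

```text
[0.6177 0.0958 0.3597] [[-0.0022 -0.1237  0.9923]
 [ 0.0006  0.9923  0.1237]
 [-1.      0.0008 -0.0021]] [-0.4341  0.3418  0.2852  1.4166 -0.0968  1.3988  1.547 ]
```

View pics/w2.png

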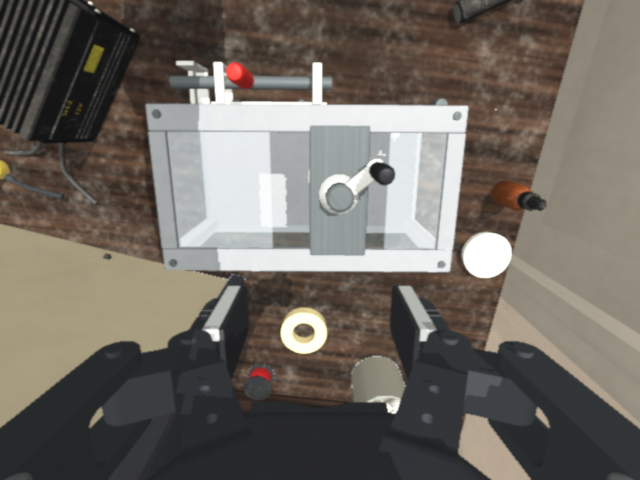

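Run:
```python
from h import *
z=load('w2')
cv2.imwrite('pics/w2a.png',cv2.resize(z['im'][140:230,300:420],None,fx=6,fy=6))
cv2.imwrite('pics/w2b.png',cv2.resize(z['im'][50:120,160:300],None,fx=5,fy=5))
for u,v,h in [(340,197,.189),(382,174,.234),(236,70,.191),(156,114,.161),(457,116,.161),(441,264,.161),(173,263,.161)]:
    print(u,v,onz(z,u,v,h),ondep(z,u,v))
```

```text
340 197 [0.5999 0.1125 0.189 ] [0.6    0.1125 0.1879]
382 174 [0.5717 0.1372 0.234 ] [0.5718 0.1373 0.2333]
236 70 [0.5091 0.0164 0.191 ] [0.5091 0.0164 0.1912]
156 114 [ 0.5504 -0.0594  0.161 ] [ 0.5504 -0.0587  0.1627]
457 116 [0.5189 0.2088 0.161 ] [0.519  0.2082 0.1626]
441 264 [0.6593 0.2249 0.161 ] [0.6589 0.2244 0.1621]
173 263 [ 0.6913 -0.0424  0.161 ] [ 0.6909 -0.042   0.162 ]
```

View pics/w2a.png

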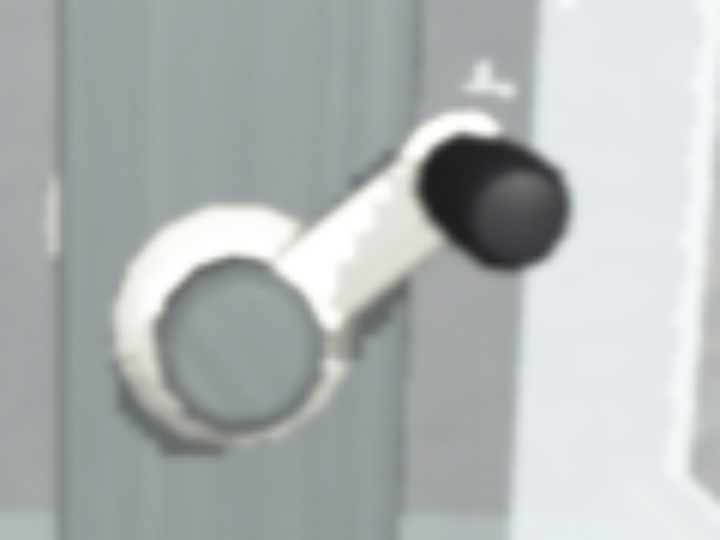

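View pics/w2b.png

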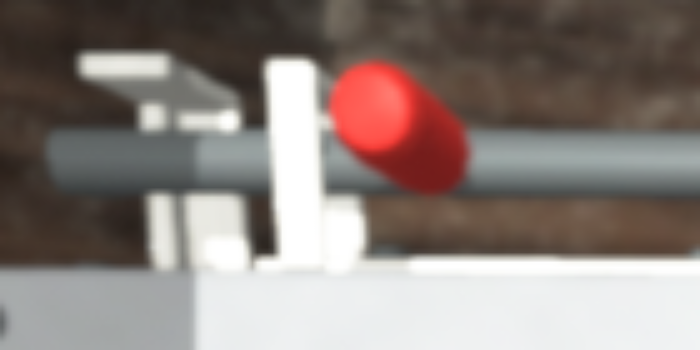

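Run:
```python
from h import *
z=load('w2')
g=onz(z,386,175.7,.234);h=onz(z,340,197.2,.189);r=onz(z,234.4,71.4,.191)
print(g,h,r,g-h,np.linalg.norm((g-h)[:2]),np.degrees(np.arctan2(*(g-h)[1::-1])))
```

```text
[0.5726 0.1403 0.234 ] [0.6    0.1125 0.189 ] [0.5102 0.0152 0.191 ] [-0.0275  0.0279  0.045 ] 0.03910816368334836 134.5890397548439
```

Run:
```python
from h import *
z=load('side0')
im=cv2.resize(z['im'][250:310,260:320],None,fx=10,fy=10,interpolation=cv2.INTER_CUBIC)
t=np.linspace(0,2*np.pi,60)
for h,rr,c in [(.076,.015,(0,0,255)),(.062,.0125,(0,255,0)),(.052,.024,(255,0,0))]:
    q=np.array([proj(z,[.600+rr*np.cos(a),.1125+rr*np.sin(a),h]) for a in t]); cv2.polylines(im,[np.int32((q-[260,250])*10)],1,c,1)
cv2.imwrite('pics/jw.png',im)
```

```text
(no output)
```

View pics/jw.png

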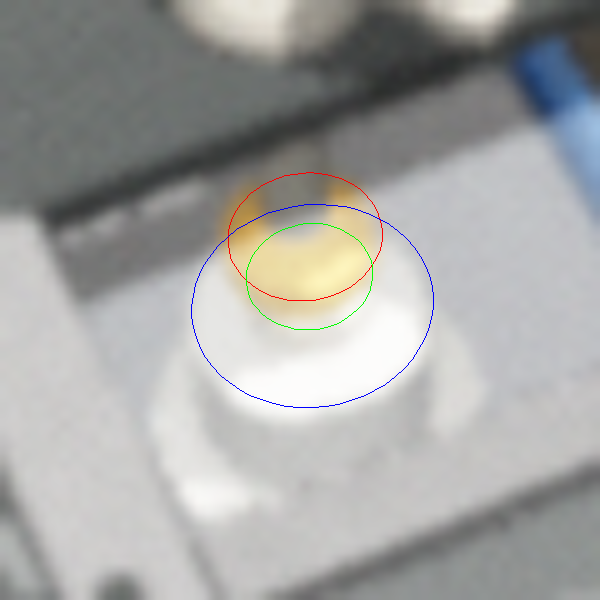

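Emit:
play_rows(rows=[{"tx": 0.05, "ty": 0.125, "tz": -0.098, "ax": 0, "ay": 0, "az": 0, "jaw": 0.3}, {"tx": 0.2, "ty": 0.125, "tz": -0.098, "ax": 0, "ay": 0, "az": 0, "jaw": 0.3}, {"tx": 0.2, "ty": 0.125, "tz": -0.098, "ax": 0, "ay": 0, "az": 0, "jaw": 0.3}, {"tx": 0.2, "ty": 0.125, "tz": -0.098, "ax": 0, "ay": 0, "az": 0, "jaw": 0.3}])

```text
time: 2.5
tcp_pos: [0.5742, 0.1392, 0.283]
orientation: [0.147, 1.569, 0.27]
ft_force: [0.1, 0.5, 0.7]
finger_gap: 0.702
```

Run:
```python
from h import *
p,R=curR();print(p,R)
print(row([.5722,.1407,.196],Rdown(YAW),p,R))
shot('wrist','w3')
```

```text
[0.5742 0.1392 0.283 ] [[ 0.0021 -0.1222  0.9925]
 [ 0.0006  0.9925  0.1222]
 [-1.      0.0003  0.0021]]
(array([ 0.2176,  0.0044, -0.0048]), array([ 0.0002,  0.001 , -0.0002]))
```

View pics/w3.png

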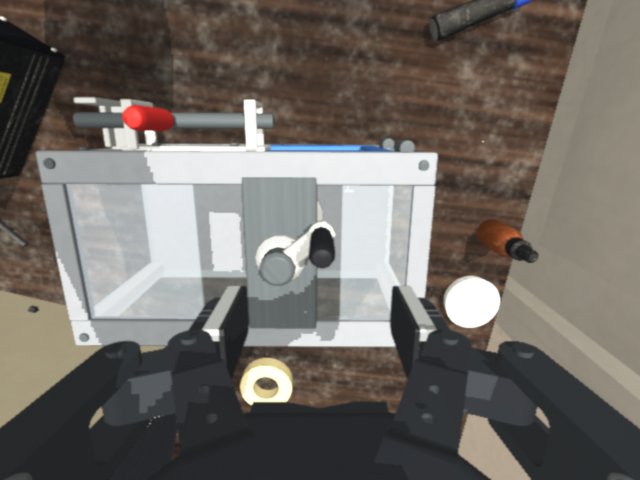

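Emit:
play_rows(rows=[{"tx": 0.1, "ty": 0.001, "tz": -0.002, "ax": 0, "ay": 0, "az": 0, "jaw": 0.3}, {"tx": 0.21, "ty": 0.001, "tz": -0.002, "ax": 0, "ay": 0, "az": 0, "jaw": 0.3}, {"tx": 0.21, "ty": 0.001, "tz": -0.002, "ax": 0, "ay": 0, "az": 0, "jaw": 0.4}, {"tx": 0.21, "ty": 0.001, "tz": -0.002, "ax": 0, "ay": 0, "az": 0, "jaw": 1}, {"tx": 0.21, "ty": 0.001, "tz": -0.002, "ax": 0, "ay": 0, "az": 0, "jaw": 1}, {"tx": 0.21, "ty": 0.001, "tz": -0.002, "ax": 0, "ay": 0, "az": 0, "jaw": 1}])

```text
time: 3.3
tcp_pos: [0.574, 0.1396, 0.1996]
orientation: [0.317, 1.566, 0.439]
ft_force: [-0.1, -0.0, 6.5]
finger_gap: 0.167
```

Run:
```python
from h import *
s=monitor.get_state();p,R=curR(s);print(p,R,s['ft_force'],s['finger_gap'])
shot('wrist','w4'); shot('side','sd4')
```

```text
[0.574  0.1396 0.1996] [[ 0.0041 -0.1219  0.9925]
 [ 0.0019  0.9925  0.1219]
 [-1.      0.0014  0.0043]] [-0.0693 -0.0294  6.533 ] 0.1671312494145819
```

View pics/w4.png

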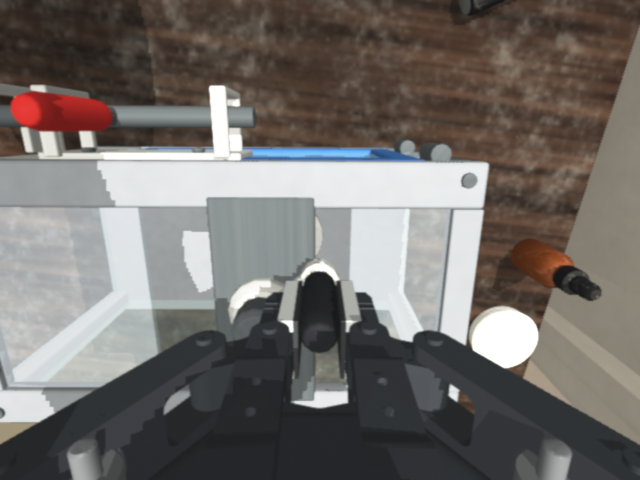

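View pics/sd4.png

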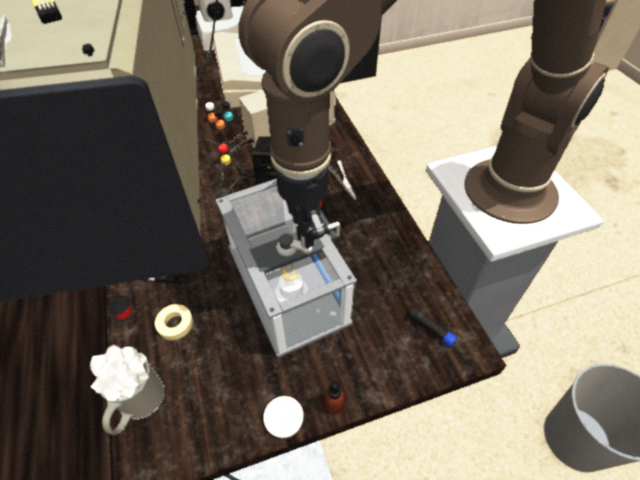

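Run:
```python
import numpy as np
a0=127.6
for st,n in [(0,10),(200,10),(400,10),(600,7)]:
    ang=[20*(i+1) for i in range(n)]
    if st==600: ang=[20,40,60,80,100,120,128,128]
    f=lambda a:.1*np.array([np.sin(np.radians(a)),np.cos(np.radians(a))])
    print(st,[tuple(np.round(f(a0-st-a)-f(a0-st),3).tolist()) for a in ang])
```

```text
0 [(0.016, 0.031), (0.021, 0.065), (0.013, 0.099), (-0.005, 0.128), (-0.033, 0.15), (-0.066, 0.16), (-0.101, 0.159), (-0.133, 0.145), (-0.158, 0.122), (-0.175, 0.091)]
200 [(-0.005, -0.034), (0.003, -0.068), (0.021, -0.098), (0.049, -0.119), (0.082, -0.129), (0.117, -0.128), (0.149, -0.115), (0.175, -0.091), (0.191, -0.06), (0.195, -0.026)]
400 [(-0.007, 0.034), (-0.026, 0.063), (-0.054, 0.084), (-0.087, 0.095), (-0.121, 0.093), (-0.153, 0.08), (-0.179, 0.057), (-0.195, 0.026), (-0.2, -0.008), (-0.192, -0.042)]
600 [(0.019, -0.029), (0.046, -0.051), (0.079, -0.061), (0.114, -0.06), (0.146, -0.046), (0.172, -0.023), (0.179, -0.011), (0.179, -0.011)]
```

Emit:
play_rows(rows=[{"tx": -0.005, "ty": 0.016, "tz": 0.031, "ax": 0, "ay": 0, "az": 0, "jaw": 1}, {"tx": -0.005, "ty": 0.021, "tz": 0.065, "ax": 0, "ay": 0, "az": 0, "jaw": 1}, {"tx": -0.005, "ty": 0.013, "tz": 0.099, "ax": 0, "ay": 0, "az": 0, "jaw": 1}, {"tx": -0.005, "ty": -0.005, "tz": 0.128, "ax": 0, "ay": 0, "az": 0, "jaw": 1}, {"tx": -0.005, "ty": -0.033, "tz": 0.15, "ax": 0, "ay": 0, "az": 0, "jaw": 1}])

```text
time: 4.03
tcp_pos: [0.6363, 0.1355, 0.1998]
orientation: [0.445, 1.566, 0.569]
ft_force: [1.1, 2.9, 0.5]
finger_gap: 0.169
```

Run:
```python
from h import *
s=monitor.get_state();p,R=curR(s);print(p,s['ft_force'],s['ft_torque'],s['finger_gap'])
d=p[:2]-[.6,.1125];print(np.linalg.norm(d),134.6-np.degrees(np.arctan2(d[1],d[0])))
```

```text
[0.6363 0.1355 0.1998] [1.082  2.9257 0.5071] [ 0.6611 -0.205  -0.0459] 0.16893510832143765
0.04303530414338523 102.21604793577393
```

Run:
```python
import numpy as np
a0=127.6
for st in (100,300,500):
    ang=[20*(i+1) for i in range(10)]
    f=lambda a:.1*np.array([np.sin(np.radians(a)),np.cos(np.radians(a))])
    print(st,[tuple(np.round(f(a0-st-a)-f(a0-st),3).tolist()) for a in ang])
```

```text
100 [(-0.033, 0.011), (-0.068, 0.009), (-0.1, -0.004), (-0.126, -0.028), (-0.142, -0.058), (-0.146, -0.093), (-0.139, -0.127), (-0.12, -0.156), (-0.093, -0.177), (-0.06, -0.188)]
300 [(0.035, 0.001), (0.067, 0.015), (0.092, 0.038), (0.109, 0.069), (0.113, 0.103), (0.106, 0.137), (0.087, 0.167), (0.06, 0.188), (0.026, 0.198), (-0.008, 0.197)]
500 [(-0.032, -0.013), (-0.058, -0.037), (-0.074, -0.067), (-0.078, -0.102), (-0.071, -0.136), (-0.052, -0.165), (-0.025, -0.186), (0.008, -0.197), (0.043, -0.195), (0.075, -0.182)]
```

Emit:
play_rows(rows=[{"tx": 0, "ty": -0.033, "tz": 0.011, "ax": 0, "ay": 0, "az": 0, "jaw": 1}, {"tx": 0, "ty": -0.068, "tz": 0.009, "ax": 0, "ay": 0, "az": 0, "jaw": 1}, {"tx": 0, "ty": -0.1, "tz": -0.004, "ax": 0, "ay": 0, "az": 0, "jaw": 1}, {"tx": 0, "ty": -0.126, "tz": -0.028, "ax": 0, "ay": 0, "az": 0, "jaw": 1}, {"tx": 0, "ty": -0.142, "tz": -0.058, "ax": 0, "ay": 0, "az": 0, "jaw": 1}, {"tx": 0, "ty": -0.146, "tz": -0.093, "ax": 0, "ay": 0, "az": 0, "jaw": 1}, {"tx": 0, "ty": -0.139, "tz": -0.127, "ax": 0, "ay": 0, "az": 0, "jaw": 1}, {"tx": 0, "ty": -0.12, "tz": -0.156, "ax": 0, "ay": 0, "az": 0, "jaw": 1}, {"tx": 0, "ty": -0.093, "tz": -0.177, "ax": 0, "ay": 0, "az": 0, "jaw": 1}, {"tx": 0, "ty": -0.06, "tz": -0.188, "ax": 0, "ay": 0, "az": 0, "jaw": 1}])

```text
time: 5.28
tcp_pos: [0.5646, 0.1012, 0.1998]
orientation: [0.091, 1.563, 0.214]
ft_force: [17.5, 3.6, -8.8]
finger_gap: 0.166
```

Run:
```python
from h import *
s=monitor.get_state();p,R=curR(s);print(p,R,s['ft_force'],s['ft_torque'],s['finger_gap'])
d=p[:2]-[.6,.1125];print(np.linalg.norm(d),134.6-np.degrees(np.arctan2(d[1],d[0])))
shot('side','sd5')
```

```text
[0.5646 0.1012 0.1998] [[ 0.0079 -0.1222  0.9925]
 [ 0.0017  0.9925  0.1222]
 [-1.      0.0007  0.008 ]] [17.4614  3.5906 -8.8498] [ 0.7459 -3.6505 -0.0242] 0.16563290090151264
0.03720120854371522 296.930668123954
```

View pics/sd5.png

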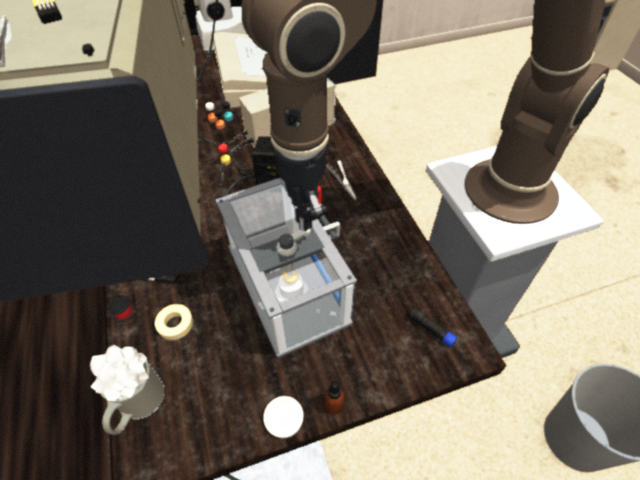

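Emit:
play_rows(rows=[{"tx": 0.003, "ty": 0.035, "tz": 0.008, "ax": 0, "ay": 0, "az": 0, "jaw": 1}, {"tx": 0.003, "ty": 0.067, "tz": 0.022, "ax": 0, "ay": 0, "az": 0, "jaw": 1}, {"tx": 0.003, "ty": 0.092, "tz": 0.045, "ax": 0, "ay": 0, "az": 0, "jaw": 1}, {"tx": 0.003, "ty": 0.109, "tz": 0.076, "ax": 0, "ay": 0, "az": 0, "jaw": 1}, {"tx": 0.003, "ty": 0.113, "tz": 0.11, "ax": 0, "ay": 0, "az": 0, "jaw": 1}, {"tx": 0.003, "ty": 0.106, "tz": 0.144, "ax": 0, "ay": 0, "az": 0, "jaw": 1}, {"tx": 0.003, "ty": 0.087, "tz": 0.174, "ax": 0, "ay": 0, "az": 0, "jaw": 1}, {"tx": 0.003, "ty": 0.06, "tz": 0.195, "ax": 0, "ay": 0, "az": 0, "jaw": 1}, {"tx": 0.003, "ty": 0.026, "tz": 0.205, "ax": 0, "ay": 0, "az": 0, "jaw": 1}, {"tx": 0.003, "ty": -0.008, "tz": 0.204, "ax": 0, "ay": 0, "az": 0, "jaw": 1}])

```text
time: 6.58
tcp_pos: [0.6434, 0.1068, 0.1996]
orientation: [0.563, 1.569, 0.685]
ft_force: [-8.0, 2.9, 13.7]
finger_gap: 0.165
```

Run:
```python
from h import *
s=monitor.get_state();p,R=curR(s);print(p,s['ft_force'],s['ft_torque'],s['finger_gap'])
d=p[:2]-[.6025,.1125];print(np.linalg.norm(d),134.6-np.degrees(np.arctan2(d[1],d[0])))
```

```text
[0.6434 0.1068 0.1996] [-8.038   2.8735 13.6869] [ 0.632   1.5438 -0.0001] 0.1649830953428719
0.04133903398650326 142.56845794000435
```

Emit:
play_rows(rows=[{"tx": -0.004, "ty": -0.032, "tz": -0.015, "ax": 0, "ay": 0, "az": 0, "jaw": 1}, {"tx": -0.004, "ty": -0.058, "tz": -0.039, "ax": 0, "ay": 0, "az": 0, "jaw": 1}, {"tx": -0.004, "ty": -0.074, "tz": -0.069, "ax": 0, "ay": 0, "az": 0, "jaw": 1}, {"tx": -0.004, "ty": -0.078, "tz": -0.104, "ax": 0, "ay": 0, "az": 0, "jaw": 1}, {"tx": -0.004, "ty": -0.071, "tz": -0.137, "ax": 0, "ay": 0, "az": 0, "jaw": 1}, {"tx": -0.004, "ty": -0.052, "tz": -0.165, "ax": 0, "ay": 0, "az": 0, "jaw": 1}, {"tx": -0.004, "ty": -0.025, "tz": -0.186, "ax": 0, "ay": 0, "az": 0, "jaw": 1}, {"tx": -0.004, "ty": 0.008, "tz": -0.197, "ax": 0, "ay": 0, "az": 0, "jaw": 1}, {"tx": -0.004, "ty": 0.043, "tz": -0.195, "ax": 0, "ay": 0, "az": 0, "jaw": 1}, {"tx": -0.004, "ty": 0.075, "tz": -0.182, "ax": 0, "ay": 0, "az": 0, "jaw": 1}])

```text
time: 7.82
tcp_pos: [0.5675, 0.1293, 0.1994]
orientation: [1.06, 1.57, 1.183]
ft_force: [1.0, -0.6, 0.3]
finger_gap: -0.001
```

Run:
```python
from h import *
s=monitor.get_state();p,R=curR(s);print(p,s['ft_force'],s['ft_torque'],s['finger_gap'])
d=p[:2]-[.6025,.1125];print(np.linalg.norm(d),134.6-np.degrees(np.arctan2(d[1],d[0])))
shot('side','sd6'); shot('scene','sc6')
z=load('side0');
a=[]
for n in ('side0','sd6'):
    a.append(cv2.resize(load(n)['im'][230:320,250:330],None,fx=4.5,fy=4.5,interpolation=cv2.INTER_CUBIC))
cv2.imwrite('pics/cmp6.png',np.hstack(a))
```

```text
[0.5675 0.1293 0.1994] [ 0.9713 -0.6198  0.3285] [ 0.0424  0.0032 -0.0359] -0.0014818546603846889
0.03885855950856228 -19.788037202226548
```

View pics/cmp6.png

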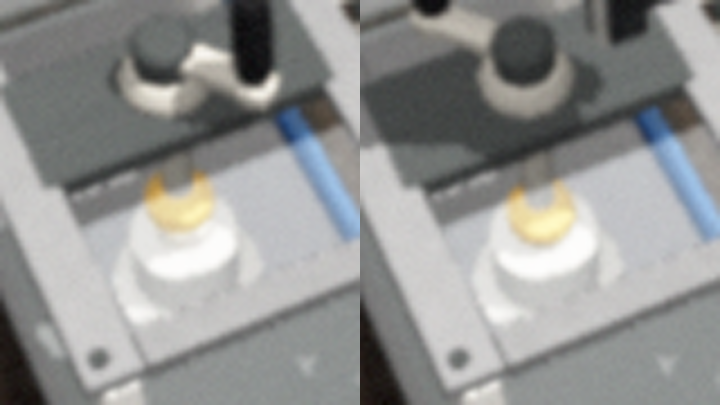

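Emit:
play_rows(rows=[{"tx": -0.15, "ty": 0, "tz": 0, "ax": 0, "ay": 0, "az": 0, "jaw": 0.5}, {"tx": -0.38, "ty": -0.098, "tz": 0.114, "ax": 0, "ay": 0, "az": 0, "jaw": 0.3}, {"tx": -0.4, "ty": -0.098, "tz": 0.114, "ax": 0, "ay": 0, "az": 0, "jaw": 0.3}, {"tx": -0.4, "ty": -0.098, "tz": 0.114, "ax": 0, "ay": 0, "az": 0, "jaw": 0.3}, {"tx": -0.4, "ty": -0.098, "tz": 0.114, "ax": 0, "ay": 0, "az": 0, "jaw": 0.3}])

```text
time: 8.55
tcp_pos: [0.6171, 0.0945, 0.3583]
orientation: [-3.093, 1.569, -2.972]
ft_force: [-0.5, 1.1, -0.7]
finger_gap: 0.704
```

Run:
```python
from h import *
s=monitor.get_state();p,R=curR(s);print(p,R,s['ft_force'])
shot('wrist','w7');shot('side','sd7')
```

```text
[0.6171 0.0945 0.3583] [[-0.0013 -0.1214  0.9926]
 [-0.0002  0.9926  0.1214]
 [-1.     -0.0001 -0.0013]] [-0.4647  1.0871 -0.653 ]
```

View pics/w7.png

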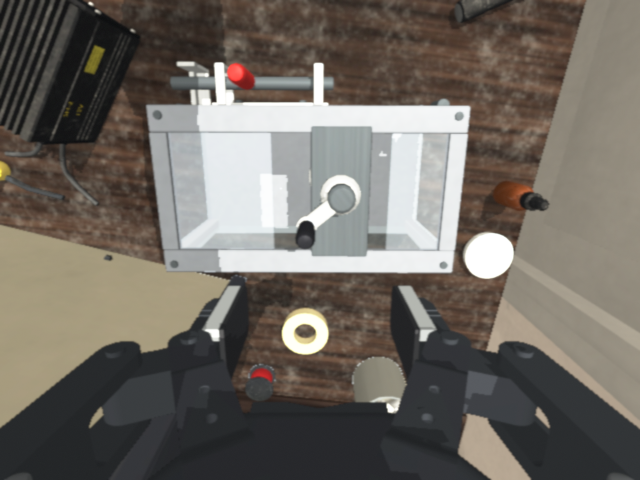

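Run:
```python
from h import *
z=load('w7')
a=cv2.resize(z['im'][170:255,285:370],None,fx=6,fy=6,interpolation=cv2.INTER_CUBIC);cv2.imwrite('pics/w7a.png',a)
r=[]
for n in ('side0','sd7'):
    r.append(cv2.resize(load(n)['im'][262:302,268:312],None,fx=9,fy=9,interpolation=cv2.INTER_CUBIC))
cv2.imwrite('pics/cmp7.png',np.hstack(r))
```

```text
(no output)
```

View pics/w7a.png

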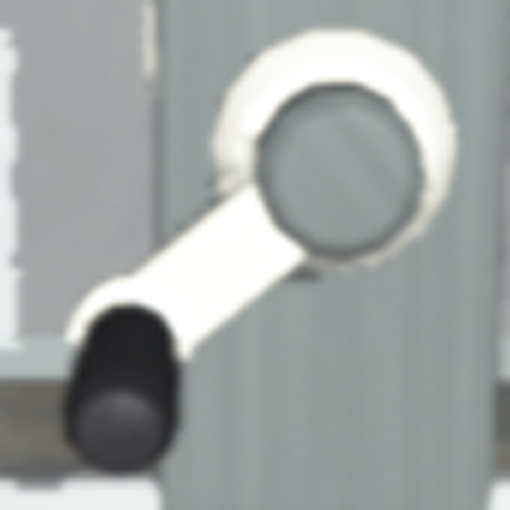

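View pics/cmp7.png

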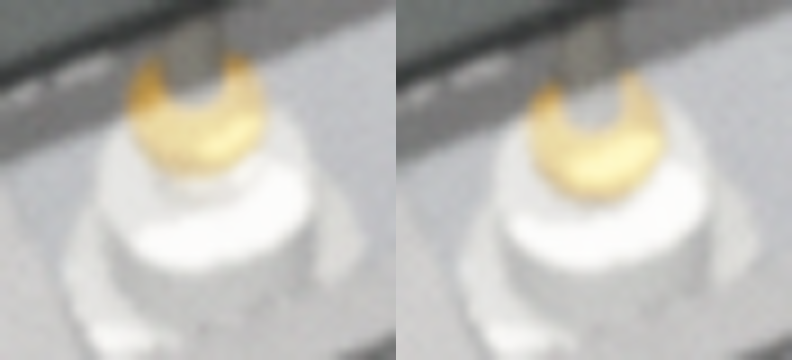

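Run:
```python
from h import *
z=load('w7')
g=onz(z,305,241.7,.234);h=onz(z,341.8,198.2,.189)
print(g,h,np.linalg.norm((g-h)[:2]),np.degrees(np.arctan2(*(g-h)[1::-1])))
s=load('side0');print(proj(s,[.6,.1125,.076]),proj(s,[.6,.1125,.066]))
```

```text
[0.6295 0.0853 0.234 ] [0.6    0.1126 0.189 ] 0.040180328536983216 -42.82678464271697
[290.5168 273.6257] [290.8317 276.4946]
```

Run:
```python
from h import *
s=load('side0');t=np.linspace(0,2*np.pi,90)
lo=lambda r,h:max(proj(s,[.6+r*np.cos(a),.1125+r*np.sin(a),h])[1] for a in t)
A=lo(.024,.052)
for h in (.076,.072,.068,.064,.062): print(h,A-lo(.015,h))
for n in ('side0','sd7'):
    im=load(n)['im'].astype(int); sat=(im[...,2]-im[...,0])
    print(n); 
    for v in range(272,296): print(v, sat[v,286:296].mean().round(), im[v,286:296].mean().round())
```

```text
0.076 10.650045155458088
0.072 9.507028577555332
0.068 8.37224140573511
0.064 7.245595084582362
0.062 6.685297416240076
side0
272 36.0 178.0
273 47.0 195.0
274 62.0 206.0
275 69.0 211.0
276 70.0 214.0
277 69.0 216.0
278 68.0 214.0
279 64.0 208.0
280 50.0 207.0
281 30.0 218.0
282 12.0 227.0
283 8.0 226.0
284 6.0 228.0
285 4.0 238.0
286 2.0 246.0
287 1.0 251.0
288 1.0 252.0
289 2.0 250.0
290 2.0 244.0
291 2.0 226.0
292 3.0 206.0
293 2.0 197.0
294 2.0 197.0
295 1.0 196.0
sd7
272 24.0 174.0
273 25.0 189.0
274 27.0 196.0
275 35.0 200.0
276 51.0 208.0
277 63.0 216.0
278 65.0 220.0
279 63.0 225.0
280 62.0 226.0
281 65.0 220.0
282 63.0 211.0
283 46.0 207.0
284 19.0 216.0
285 6.0 232.0
286 3.0 244.0
287 2.0 250.0
288 1.0 252.0
289 2.0 251.0
290 2.0 245.0
291 3.0 227.0
292 2.0 207.0
293 2.0 200.0
294 1.0 198.0
295 2.0 197.0
```

Emit:
play_rows(rows=[{"tx": 0.1, "ty": -0.027, "tz": 0.033, "ax": 0, "ay": 0, "az": 0, "jaw": 0.4}, {"tx": 0.22, "ty": -0.027, "tz": 0.033, "ax": 0, "ay": 0, "az": 0, "jaw": 0.4}, {"tx": 0.22, "ty": -0.027, "tz": 0.033, "ax": 0, "ay": 0, "az": 0, "jaw": 0.4}, {"tx": 0.22, "ty": -0.027, "tz": 0.033, "ax": 0, "ay": 0, "az": 0, "jaw": 0.4}, {"tx": 0.22, "ty": -0.027, "tz": 0.033, "ax": 0, "ay": 0, "az": 0, "jaw": 0.4}])

```text
time: 9.28
tcp_pos: [0.6327, 0.0858, 0.2735]
orientation: [0.126, 1.568, 0.249]
ft_force: [-0.5, 0.7, 0.2]
finger_gap: 0.6
```

Run:
```python
from h import *
s=monitor.get_state();p,R=curR(s);print(p,R,s['ft_force'])
print(row([.6315,.0853,.196],Rdown(YAW),p,R))
shot('wrist','w8')
z=load('w8');print('grip top predicted', proj(z,[.6295,.0853,.234]),proj(z,[.6315,.0853,.234]),'tcp',proj(z,p))
```

```text
[0.6327 0.0858 0.2735] [[ 0.0031 -0.1221  0.9925]
 [ 0.0008  0.9925  0.1221]
 [-1.      0.0004  0.0032]] [-0.467   0.6967  0.1879]
(array([ 0.1938, -0.0009, -0.0038]), array([ 0.0002,  0.0015, -0.0002]))
grip top predicted [318.3444 261.6246] [317.894  265.0987] tcp [318.3507 300.5101]
```

View pics/w8.png

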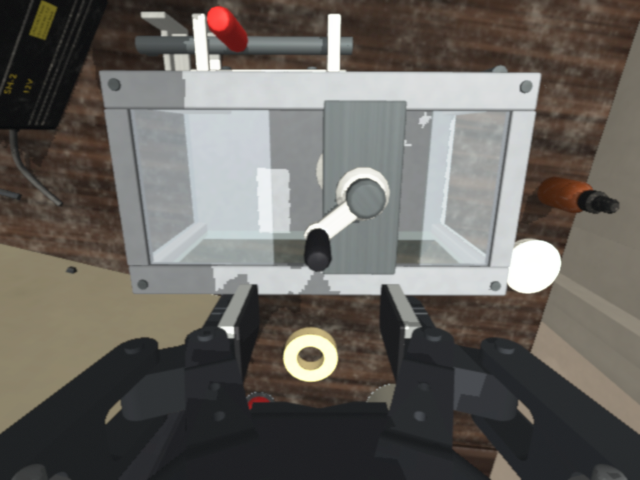

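Emit:
play_rows(rows=[{"tx": 0.1, "ty": -0.001, "tz": -0.002, "ax": 0, "ay": 0, "az": 0, "jaw": 0.4}, {"tx": 0.194, "ty": -0.001, "tz": -0.002, "ax": 0, "ay": 0, "az": 0, "jaw": 0.4}, {"tx": 0.194, "ty": -0.001, "tz": -0.002, "ax": 0, "ay": 0, "az": 0, "jaw": 0.5}, {"tx": 0.194, "ty": -0.001, "tz": -0.002, "ax": 0, "ay": 0, "az": 0, "jaw": 1}, {"tx": 0.194, "ty": -0.001, "tz": -0.002, "ax": 0, "ay": 0, "az": 0, "jaw": 1}, {"tx": 0.194, "ty": -0.001, "tz": -0.002, "ax": 0, "ay": 0, "az": 0, "jaw": 1}])

```text
time: 10.07
tcp_pos: [0.6325, 0.085, 0.1962]
orientation: [0.086, 1.567, 0.208]
ft_force: [-0.0, -0.6, 7.0]
finger_gap: 0.168
```

Run:
```python
from h import *
s=monitor.get_state();p,R=curR(s);print(p,R,s['ft_force'],s['finger_gap'])
shot('wrist','w9')
cv2.imwrite('pics/w9a.png',cv2.resize(load('w9')['im'][240:400,240:400],None,fx=3.7,fy=3.7))
d=p[:2]-[.602,.1126];print(np.linalg.norm(d),np.degrees(np.arctan2(d[1],d[0])))
a0=-42.8-7
f=lambda a:.1*np.array([np.sin(np.radians(a)),np.cos(np.radians(a))])
for st,ang in [(0,range(15,151,15)),(150,[15,30,40])]:
    print(st,[tuple(np.round(f(a0-st-a)-f(a0-st),3).tolist()) for a in ang])
```

```text
[0.6325 0.085  0.1962] [[ 0.0041 -0.1217  0.9926]
 [ 0.0009  0.9926  0.1217]
 [-1.      0.0004  0.0042]] [-0.0388 -0.6212  6.9946] 0.1675095468727336
0.041148606050601035 -42.086596367271085
0 [(-0.014, -0.022), (-0.022, -0.047), (-0.023, -0.073), (-0.018, -0.098), (-0.006, -0.122), (0.012, -0.141), (0.034, -0.155), (0.059, -0.163), (0.085, -0.164), (0.11, -0.159)]
150 [(0.023, 0.012), (0.043, 0.03), (0.053, 0.044)]
```

View pics/w9a.png

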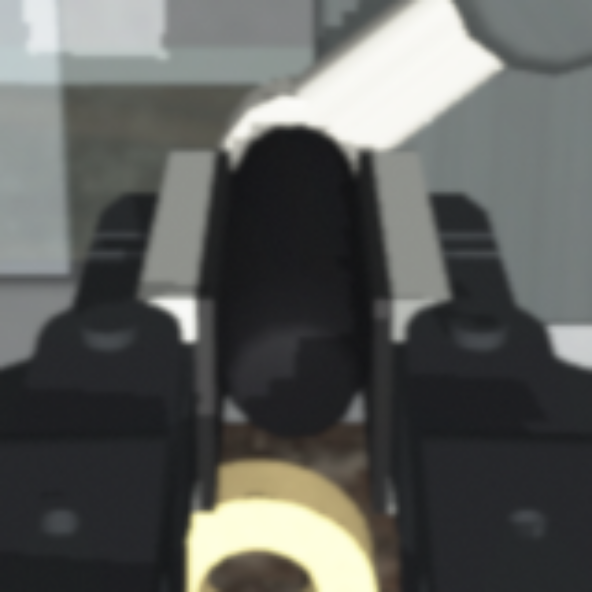

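Emit:
play_rows(rows=[{"tx": -0.005, "ty": -0.014, "tz": -0.022, "ax": 0, "ay": 0, "az": 0, "jaw": 1}, {"tx": -0.005, "ty": -0.022, "tz": -0.047, "ax": 0, "ay": 0, "az": 0, "jaw": 1}, {"tx": -0.005, "ty": -0.023, "tz": -0.073, "ax": 0, "ay": 0, "az": 0, "jaw": 1}, {"tx": -0.005, "ty": -0.018, "tz": -0.098, "ax": 0, "ay": 0, "az": 0, "jaw": 1}])

```text
time: 10.62
tcp_pos: [0.6056, 0.0792, 0.1995]
orientation: [0.111, 1.543, 0.238]
ft_force: [0.9, -0.3, 1.1]
finger_gap: 0.077
```

Run:
```python
from h import *
s=monitor.get_state();p,R=curR(s);print(p,s['ft_force'],s['ft_torque'],s['finger_gap'])
d=p[:2]-[.602,.1126];print(np.linalg.norm(d),np.degrees(np.arctan2(d[1],d[0])))
a0=-42.8-7
f=lambda a:.1*np.array([np.sin(np.radians(a)),np.cos(np.radians(a))])
for st,ang in [(60,range(15,136,15))]:
    print(st,[tuple(np.round(f(a0-st-a)-f(a0-st),3).tolist()) for a in ang])
```

```text
[0.6056 0.0792 0.1995] [ 0.854  -0.3239  1.1015] [-0.0402  0.0267 -0.0248] 0.07734665527272126
0.03360796749334203 -83.85877262779212
60 [(0.012, -0.023), (0.03, -0.043), (0.052, -0.057), (0.076, -0.065), (0.102, -0.066), (0.128, -0.06), (0.151, -0.048), (0.17, -0.031), (0.185, -0.009)]
```

Run:
```python
from h import *
shot('wrist','w10');shot('scene','sc10')
cv2.imwrite('pics/sc10a.png',cv2.resize(load('sc10')['im'][170:330,220:420],None,fx=4,fy=3.7))
```

```text
(no output)
```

View pics/w10.png

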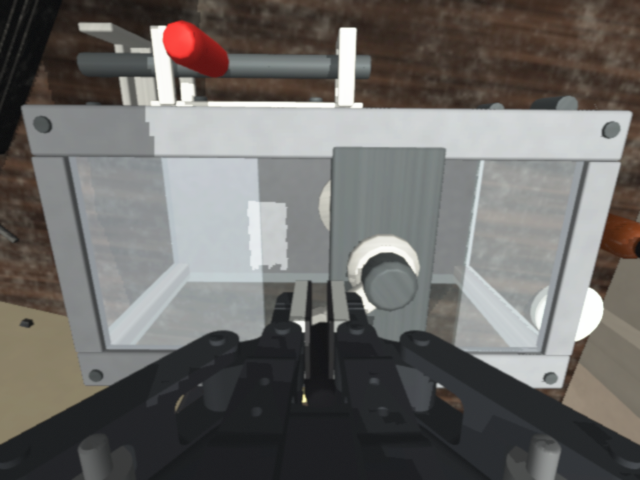

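View pics/sc10a.png

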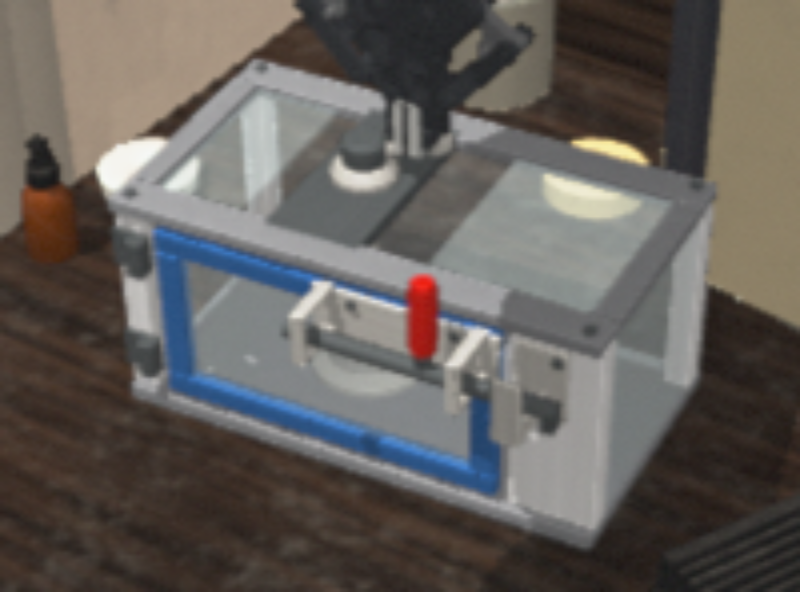

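Emit:
play_rows(rows=[{"tx": -0.15, "ty": 0, "tz": 0, "ax": 0, "ay": 0, "az": 0, "jaw": 0.5}, {"tx": -0.38, "ty": 0.04, "tz": 0.03, "ax": 0, "ay": 0, "az": 0, "jaw": 0.4}, {"tx": -0.4, "ty": 0.04, "tz": 0.03, "ax": 0, "ay": 0, "az": 0, "jaw": 0.4}, {"tx": -0.4, "ty": 0.04, "tz": 0.03, "ax": 0, "ay": 0, "az": 0, "jaw": 0.4}, {"tx": -0.4, "ty": 0.04, "tz": 0.03, "ax": 0, "ay": 0, "az": 0, "jaw": 0.4}])

```text
time: 11.35
tcp_pos: [0.6024, 0.0899, 0.3553]
orientation: [-3.089, 1.57, -2.967]
ft_force: [0.2, 0.1, 0.2]
finger_gap: 0.6
```

Run:
```python
from h import *
s=monitor.get_state();p,R=curR(s);print(p,R,s['ft_force'])
shot('wrist','w11');shot('side','sd11')
r=[]
for n in ('side0','sd7','sd11'):
    r.append(cv2.resize(load(n)['im'][262:302,268:312],None,fx=6,fy=6,interpolation=cv2.INTER_CUBIC))
cv2.imwrite('pics/cmp11.png',np.hstack(r))
z=load('w11')
a=cv2.resize(z['im'][150:270,270:390],None,fx=4.5,fy=4.5,interpolation=cv2.INTER_CUBIC);cv2.imwrite('pics/w11a.png',a)
```

```text
[0.6024 0.0899 0.3553] [[-0.001  -0.1214  0.9926]
 [-0.0002  0.9926  0.1214]
 [-1.     -0.0001 -0.001 ]] [0.1782 0.0838 0.2223]
```

View pics/w11a.png

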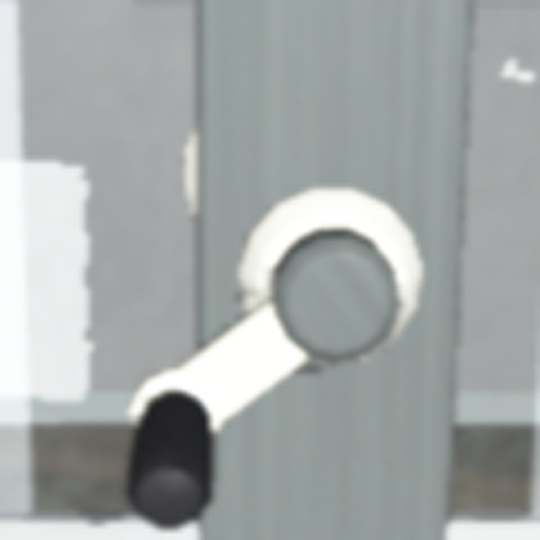

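View pics/cmp11.png

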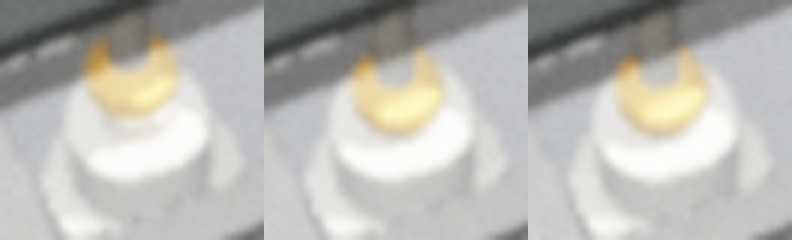

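Emit:
play_rows(rows=[{"tx": 0.05, "ty": -0.08, "tz": -0.12, "ax": 0, "ay": 0, "az": 0, "jaw": 0.4}, {"tx": 0.15, "ty": -0.158, "tz": -0.248, "ax": 0, "ay": 0, "az": 0, "jaw": 0.4}, {"tx": 0.26, "ty": -0.158, "tz": -0.248, "ax": 0, "ay": 0, "az": 0, "jaw": 0.4}, {"tx": 0.26, "ty": -0.158, "tz": -0.248, "ax": 0, "ay": 0, "az": 0, "jaw": 0.4}, {"tx": 0.26, "ty": -0.158, "tz": -0.248, "ax": 0, "ay": 0, "az": 0, "jaw": 0.4}, {"tx": 0.26, "ty": -0.158, "tz": -0.248, "ax": 0, "ay": 0, "az": 0, "jaw": 0.4}])

```text
time: 12.2
tcp_pos: [0.5138, 0.0162, 0.2532]
orientation: [-0.001, 1.568, 0.122]
ft_force: [-0.2, -0.4, 0.8]
finger_gap: 0.595
```

Run:
```python
from h import *
s=monitor.get_state();p,R=curR(s);print(p,R,s['ft_force'],s['joint_pos'])
print(row([.5115,.015,.155],Rdown(YAW),p,R))
shot('wrist','w12')
z=load('w12');print('knob top pred',proj(z,[.5102,.0152,.191]))
s=load('side0');t=np.linspace(0,2*np.pi,90)
lo=lambda r,h:max(proj(s,[.6+r*np.cos(a),.1125+r*np.sin(a),h])[1] for a in t)
print('puck bottom - jaw edge', [(h,lo(.0125,.052)-lo(.015,h)) for h in (.076,.0708,.066,.064,.062)])
```

```text
[0.5138 0.0162 0.2532] [[ 0.0024 -0.1226  0.9925]
 [ 0.0003  0.9925  0.1226]
 [-1.     -0.      0.0024]] [-0.2376 -0.3611  0.7783] [-0.3741  0.1979  0.2914  1.851  -0.0635  1.0992  1.6344]
(array([ 0.2455, -0.0022, -0.0066]), array([0.0004, 0.0011, 0.    ]))
knob top pred [317.6812 247.8495]
puck bottom - jaw edge [(0.076, np.float64(5.658280657904811)), (0.0708, np.float64(4.173967894809209)), (0.066, np.float64(2.816141626264425)), (0.064, np.float64(2.2538305870290856)), (0.062, np.float64(1.693532918686799))]
```

View pics/w12.png

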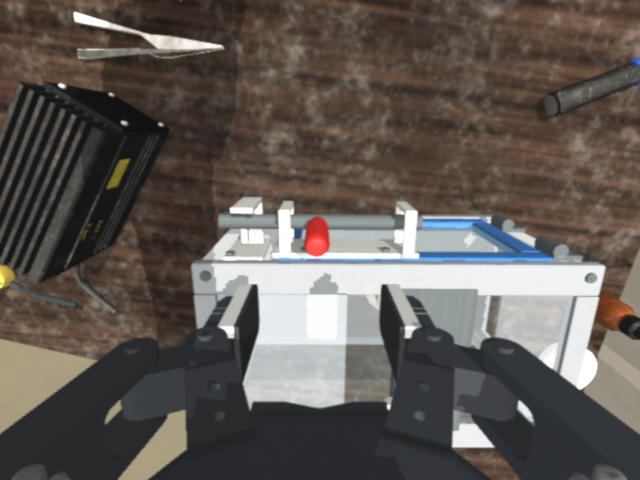

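Emit:
play_rows(rows=[{"tx": 0.12, "ty": -0.001, "tz": -0.004, "ax": 0, "ay": 0, "az": 0, "jaw": 0.5}, {"tx": 0.2, "ty": -0.001, "tz": -0.004, "ax": 0, "ay": 0, "az": 0, "jaw": 0.5}, {"tx": 0.238, "ty": -0.001, "tz": -0.004, "ax": 0, "ay": 0, "az": 0, "jaw": 0.5}, {"tx": 0.238, "ty": -0.001, "tz": -0.004, "ax": 0, "ay": 0, "az": 0, "jaw": 0.6}, {"tx": 0.238, "ty": -0.001, "tz": -0.004, "ax": 0, "ay": 0, "az": 0, "jaw": 1}, {"tx": 0.238, "ty": -0.001, "tz": -0.004, "ax": 0, "ay": 0, "az": 0, "jaw": 1}, {"tx": 0.238, "ty": -0.001, "tz": -0.004, "ax": 0, "ay": 0, "az": 0, "jaw": 1}])

```text
time: 13.12
tcp_pos: [0.5118, 0.015, 0.1579]
orientation: [0.073, 1.568, 0.195]
ft_force: [0.1, 0.2, 7.4]
finger_gap: 0.164
```

Run:
```python
from h import *
s=monitor.get_state();p,R=curR(s);print(p,R,s['ft_force'],s['ft_torque'],s['finger_gap'])
shot('wrist','w13');shot('scene','sc13')
cv2.imwrite('pics/sc13a.png',cv2.resize(load('sc13')['im'][170:330,220:420],None,fx=4,fy=3.7))
```

```text
[0.5118 0.015  0.1579] [[ 0.0028 -0.1217  0.9926]
 [ 0.0006  0.9926  0.1217]
 [-1.      0.0002  0.0029]] [0.1249 0.2362 7.3567] [-0.032   0.0629  0.0139] 0.16374789565769662
```

View pics/w13.png

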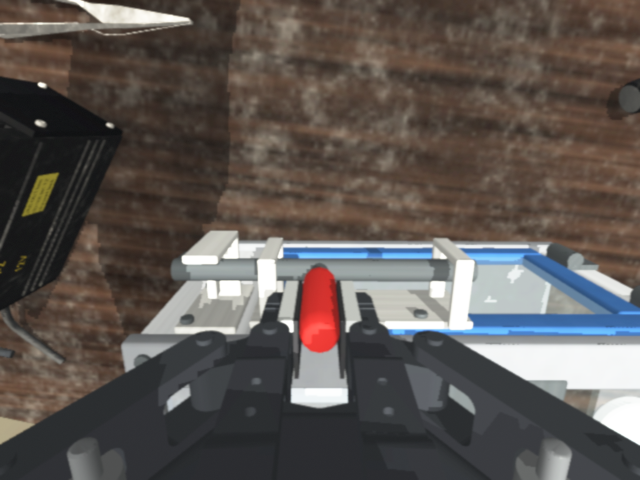

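View pics/sc13a.png

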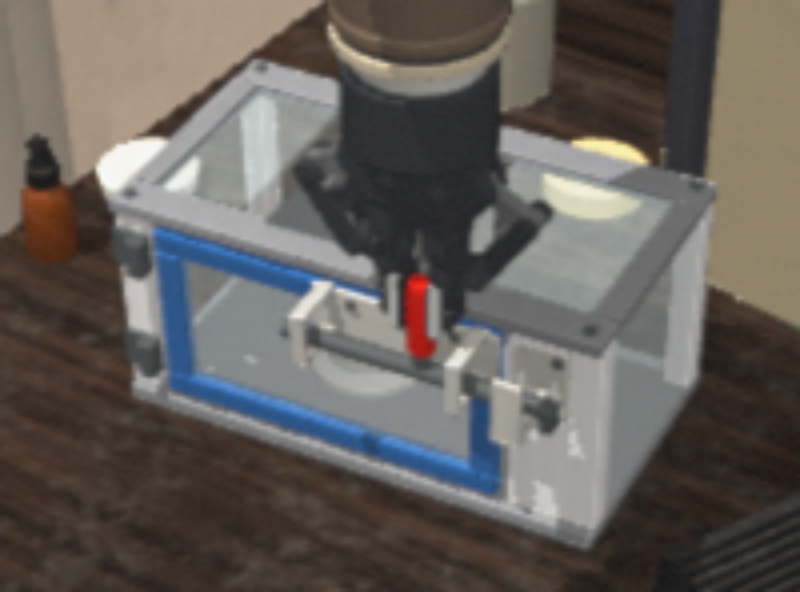

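Emit:
play_rows(rows=[{"tx": -0.012, "ty": 0, "tz": 0, "ax": 0, "ay": 0, "az": 0, "jaw": 1}, {"tx": -0.024, "ty": 0, "tz": 0, "ax": 0, "ay": 0, "az": 0, "jaw": 1}, {"tx": -0.024, "ty": 0, "tz": 0, "ax": 0, "ay": 0, "az": 0, "jaw": 1}, {"tx": -0.024, "ty": 0, "tz": 0, "ax": 0, "ay": 0, "az": 0, "jaw": 1}])

```text
time: 13.72
tcp_pos: [0.5108, 0.0151, 0.1661]
orientation: [0.374, 1.571, 0.496]
ft_force: [2.5, 0.4, -1.4]
finger_gap: 0.168
```

Run:
```python
from h import *
s=monitor.get_state();p,R=curR(s);print(p,s['ft_force'],s['ft_torque'],s['finger_gap'])
shot('wrist','w14')
```

```text
[0.5108 0.0151 0.1661] [ 2.5234  0.3802 -1.4466] [ 0.1347 -0.414  -0.0587] 0.16777090564608124
```

View pics/w14.png

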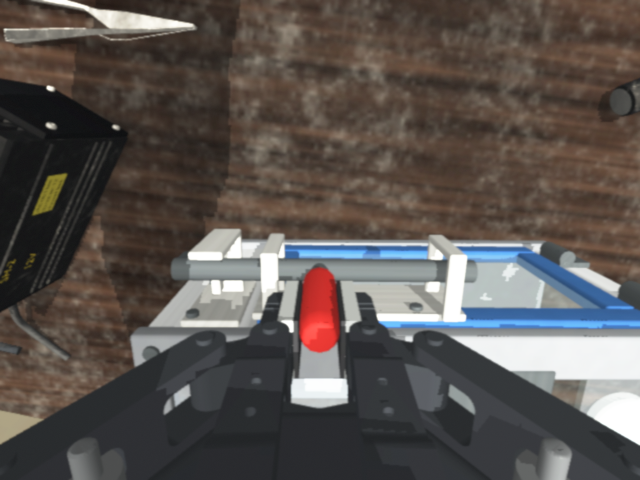

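Emit:
play_rows(rows=[{"tx": -0.004, "ty": 0, "tz": 0, "ax": 0, "ay": 0, "az": 0, "jaw": 1}, {"tx": -0.004, "ty": 0.02, "tz": 0, "ax": 0, "ay": 0, "az": 0, "jaw": 1}, {"tx": -0.004, "ty": 0.04, "tz": 0, "ax": 0, "ay": 0, "az": 0, "jaw": 1}, {"tx": -0.004, "ty": 0.06, "tz": 0, "ax": 0, "ay": 0, "az": 0, "jaw": 1}, {"tx": -0.004, "ty": 0.08, "tz": 0, "ax": 0, "ay": 0, "az": 0, "jaw": 1}, {"tx": -0.004, "ty": 0.098, "tz": 0, "ax": 0, "ay": 0, "az": 0, "jaw": 1}, {"tx": -0.004, "ty": 0.098, "tz": 0, "ax": 0, "ay": 0, "az": 0, "jaw": 1}, {"tx": -0.004, "ty": 0.098, "tz": 0, "ax": 0, "ay": 0, "az": 0, "jaw": 1}])

```text
time: 14.78
tcp_pos: [0.5058, 0.0532, 0.1676]
orientation: [-2.045, 1.57, -1.923]
ft_force: [0.9, -4.1, -1.4]
finger_gap: 0.168
```

Run:
```python
from h import *
s=monitor.get_state();p,R=curR(s);print(p,R,s['ft_force'],s['ft_torque'],s['finger_gap'])
print('draw',(p-np.array([.5118,.015,.1579]))@Rdown(YAW)[:,1])
shot('wrist','w15');shot('scene','sc15')
cv2.imwrite('pics/sc15a.png',cv2.resize(load('sc15')['im'][170:330,220:420],None,fx=4,fy=3.7))
```

```text
[0.5058 0.0532 0.1676] [[-0.0004 -0.1212  0.9926]
 [-0.001   0.9926  0.1212]
 [-1.     -0.0009 -0.0005]] [ 0.8542 -4.0528 -1.3782] [-0.9203 -0.465  -0.0449] 0.16838289522654176
draw 0.038636233970259365
```

View pics/w15.png

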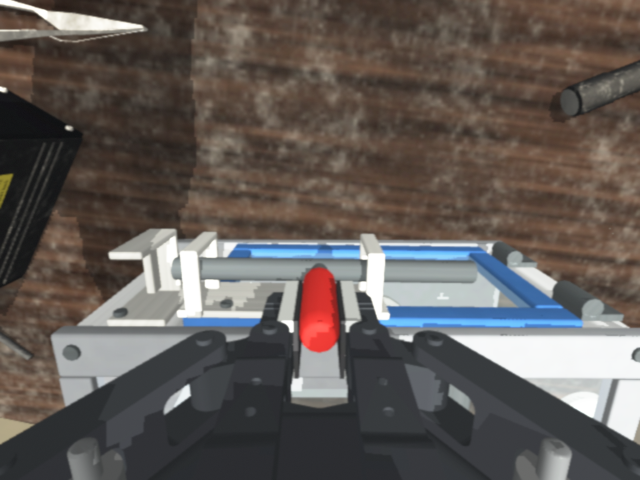

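View pics/sc15a.png

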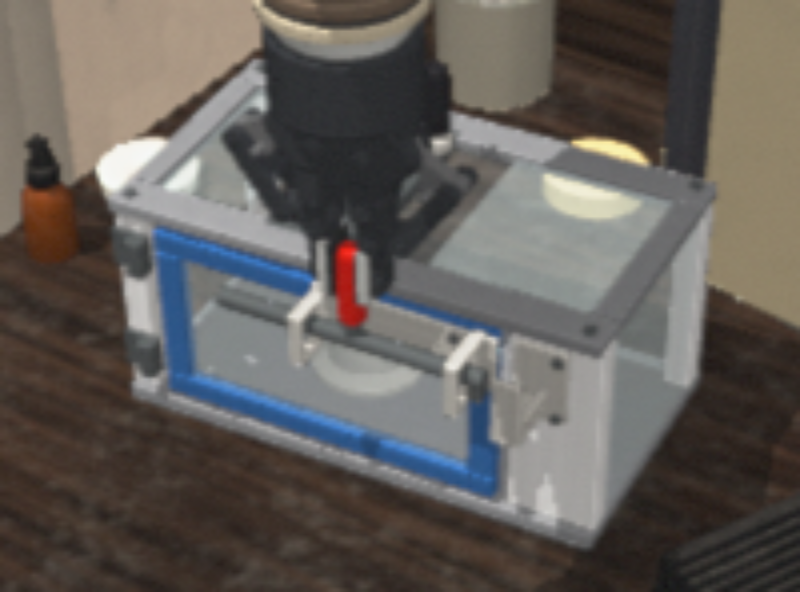

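Run:
```python
from h import *
for n in ('w12','w15','w13'):
    z=load(n)
    cv2.imwrite(f'pics/{n}h.png',cv2.resize(z['im'][200:340,440:640],None,fx=4,fy=4))
z=load('w15');R=Rdown(YAW)
for u,v in [(500,250),(510,254),(518,258),(565,290),(575,297),(585,303),(595,310)]:
    p=ondep(z,u,v);d=p-[.605,.0835,0];print(u,v,p,'press',d@R[:,2],d@R[:,1])
k=np.array([.5118,.015,0])-[.605,.0835,0];print('knob press',k@R[:,2],k@R[:,1])
```

```text
500 250 [0.5063 0.1942 0.0447] press -0.08446055074801077 0.12192638451149414
510 254 [0.5056 0.1963 0.0557] press -0.08495767044702333 0.12402163366143458
518 258 [0.5076 0.2024 0.0567] press -0.08216941378586735 0.1298398070069421
565 290 [0.5055 0.1952 0.1198] press -0.08516613049576904 0.12302564181150252
575 297 [0.5052 0.194  0.1298] press -0.0856023342911688 0.12185048830864631
585 303 [0.5054 0.195  0.1364] press -0.08528268480654239 0.12274158950369343
595 310 [0.5083 0.2006 0.1374] press -0.08174583917599786 0.1279827669945486
knob press -0.10084354995270935 -0.05664864016845776
```

View pics/w15h.png

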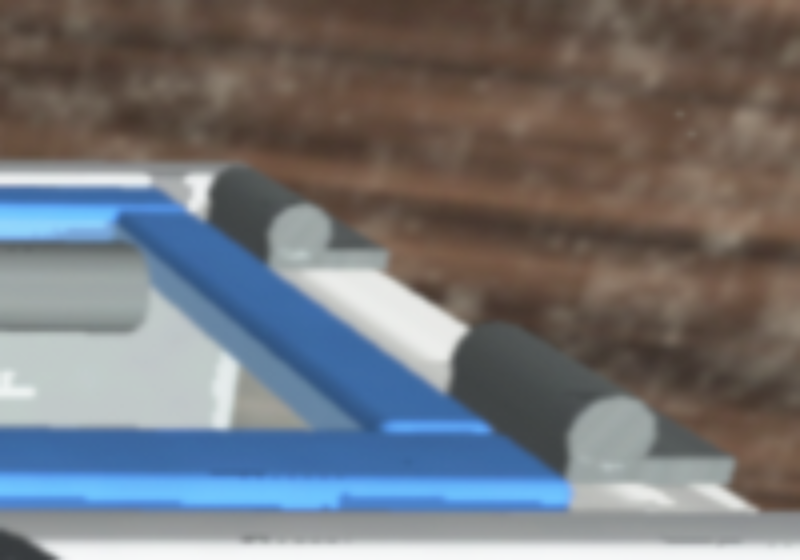

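Run:
```python
import numpy as np
x,y=-.021,-.1446
def P(t): t=np.radians(t); return np.array([-x*np.sin(t)+y*np.cos(t), x*np.cos(t)+y*np.sin(t)])
print([(t,np.round((P(t)-P(0))/.4,3).tolist(),round(t/120,4)) for t in (2,4,6,8,10)])
# second call from 10deg, tool frame rotated by 10 too: arc in that frame same as from 0
print([(t,np.round((P(t)-P(0))/.4,3).tolist(),round(t/120,4)) for t in (3,6,9,12,15,18,20.5)])
```

```text
[(2, [0.002, -0.013], 0.0167), (4, [0.005, -0.025], 0.0333), (6, [0.007, -0.037], 0.05), (8, [0.011, -0.05], 0.0667), (10, [0.015, -0.062], 0.0833)]
[(3, [0.003, -0.019], 0.025), (6, [0.007, -0.037], 0.05), (9, [0.013, -0.056], 0.075), (12, [0.019, -0.074], 0.1), (15, [0.026, -0.092], 0.125), (18, [0.034, -0.109], 0.15), (20.5, [0.041, -0.123], 0.1708)]
```

Emit:
play_rows(rows=[{"tx": 0, "ty": 0.002, "tz": -0.013, "ax": 0.017, "ay": 0, "az": 0, "jaw": 1}, {"tx": 0, "ty": 0.005, "tz": -0.025, "ax": 0.033, "ay": 0, "az": 0, "jaw": 1}, {"tx": 0, "ty": 0.007, "tz": -0.037, "ax": 0.05, "ay": 0, "az": 0, "jaw": 1}, {"tx": 0, "ty": 0.011, "tz": -0.05, "ax": 0.067, "ay": 0, "az": 0, "jaw": 1}, {"tx": 0, "ty": 0.015, "tz": -0.062, "ax": 0.083, "ay": 0, "az": 0, "jaw": 1}, {"tx": 0, "ty": 0.015, "tz": -0.062, "ax": 0.083, "ay": 0, "az": 0, "jaw": 1}])

```text
time: 15.62
tcp_pos: [0.4806, 0.0573, 0.1679]
orientation: [0.933, 1.57, 0.881]
ft_force: [3.2, -1.9, -1.3]
finger_gap: 0.162
```

Run:
```python
from h import *
s=monitor.get_state();p,R=curR(s);print(p,R,s['ft_force'],s['ft_torque'],s['finger_gap'])
shot('scene','sc16')
cv2.imwrite('pics/sc16a.png',cv2.resize(load('sc16')['im'][170:330,220:420],None,fx=4,fy=3.7))
```

```text
[0.4806 0.0573 0.1679] [[ 0.0005  0.0515  0.9987]
 [ 0.0006  0.9987 -0.0515]
 [-1.      0.0006  0.0004]] [ 3.2295 -1.8665 -1.3353] [-0.4839 -0.6232 -0.1928] 0.16201044159948677
```

View pics/sc16a.png

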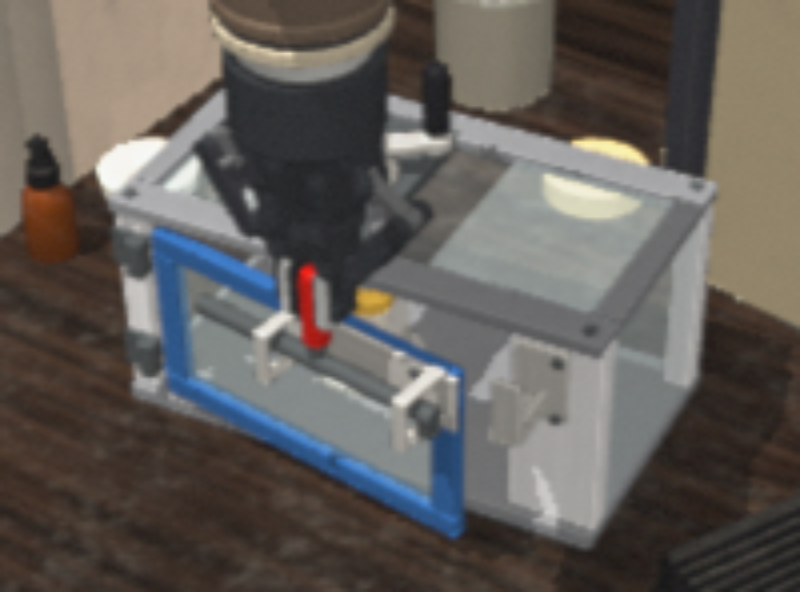

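Emit:
play_rows(rows=[{"tx": 0, "ty": 0.003, "tz": -0.019, "ax": 0.025, "ay": 0, "az": 0, "jaw": 1}, {"tx": 0, "ty": 0.007, "tz": -0.037, "ax": 0.05, "ay": 0, "az": 0, "jaw": 1}, {"tx": 0, "ty": 0.013, "tz": -0.056, "ax": 0.075, "ay": 0, "az": 0, "jaw": 1}, {"tx": 0, "ty": 0.019, "tz": -0.074, "ax": 0.1, "ay": 0, "az": 0, "jaw": 1}, {"tx": 0, "ty": 0.026, "tz": -0.092, "ax": 0.125, "ay": 0, "az": 0, "jaw": 1}, {"tx": 0, "ty": 0.034, "tz": -0.109, "ax": 0.15, "ay": 0, "az": 0, "jaw": 1}, {"tx": 0, "ty": 0.041, "tz": -0.123, "ax": 0.171, "ay": 0, "az": 0, "jaw": 1}, {"tx": 0, "ty": 0.041, "tz": -0.123, "ax": 0.171, "ay": 0, "az": 0, "jaw": 1}, {"tx": 0, "ty": 0.041, "tz": -0.123, "ax": 0.171, "ay": 0, "az": 0, "jaw": 1}])

```text
time: 16.8
tcp_pos: [0.433, 0.0759, 0.1679]
orientation: [0.706, 1.57, 0.297]
ft_force: [4.3, -1.0, -1.6]
finger_gap: 0.165
```

Run:
```python
from h import *
s=monitor.get_state();p,R=curR(s);print(s['time'],p,R,s['ft_force'],s['ft_torque'],s['finger_gap'])
pv=np.array([.5085,.199]);a=lambda q:np.degrees(np.arctan2(q[1]-pv[1],q[0]-pv[0]));print('gate deg',a([.5058,.0532])-a(p[:2]),np.linalg.norm(p[:2]-pv),np.linalg.norm(np.array([.5058,.0532])-pv))
shot('scene','sc17');shot('wrist','w17');shot('side','sd17')
cv2.imwrite('pics/sc17a.png',cv2.resize(load('sc17')['im'][170:330,220:420],None,fx=4,fy=3.7))
```

```text
16.8 [0.433  0.0759 0.1679] [[ 0.001   0.3974  0.9176]
 [ 0.0003  0.9176 -0.3974]
 [-1.      0.0007  0.0008]] [ 4.2782 -1.0293 -1.579 ] [-0.2994 -0.9955 -0.1842] 0.16528937254389134
gate deg 30.449658511617343 0.14444787806351422 0.1458249978570204
```

View pics/sc17a.png

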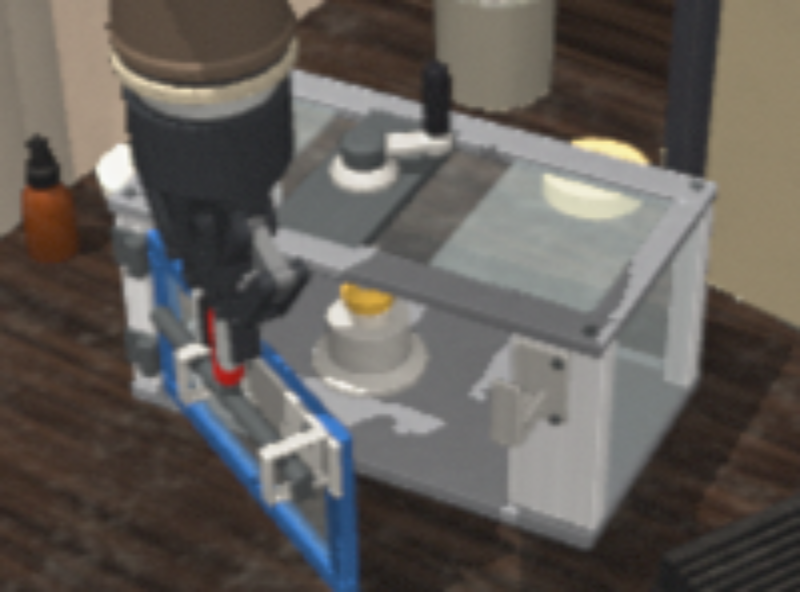

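View pics/w17.png

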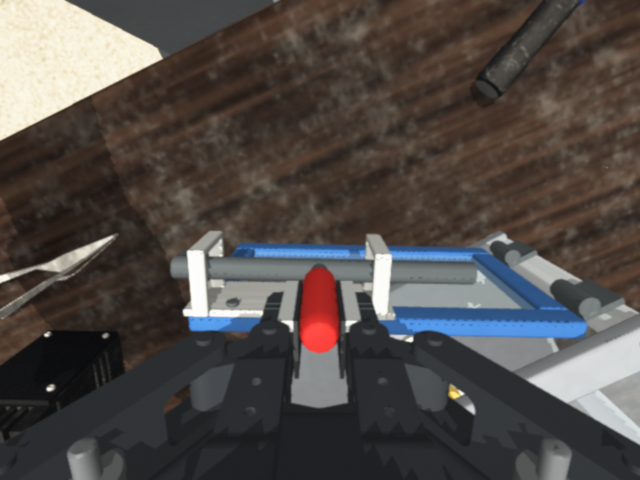

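View pics/sd17.png

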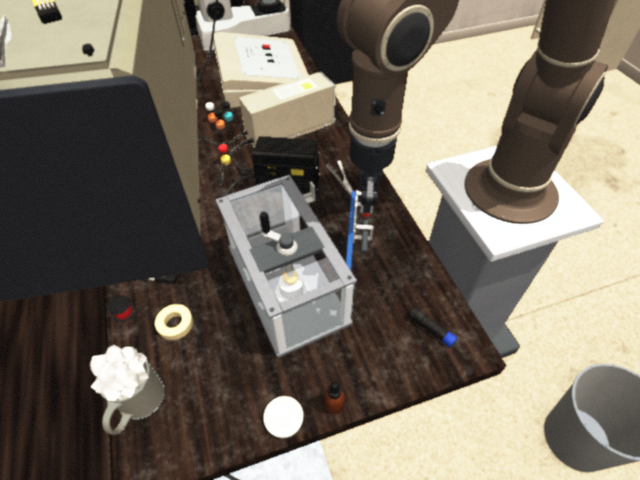

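Run:
```python
from h import *
z=load('sc17')
x0,y0=290,230
im=cv2.resize(z['im'][y0:y0+50,x0:x0+50],None,fx=12,fy=12,interpolation=cv2.INTER_CUBIC)
t=np.linspace(0,2*np.pi,60)
for h,rr,c in [(.062,.015,(0,0,255)),(.064,.015,(255,0,255)),(.052,.0125,(0,255,0)),(.052,.024,(255,0,0))]:
    q=np.array([proj(z,[.6015+rr*np.cos(a),.1125+rr*np.sin(a),h]) for a in t]); cv2.polylines(im,[np.int32((q-[x0,y0]+.5)*12)],1,c,1)
cv2.imwrite('pics/jw17.png',im)
```

```text
(no output)
```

View pics/jw17.png

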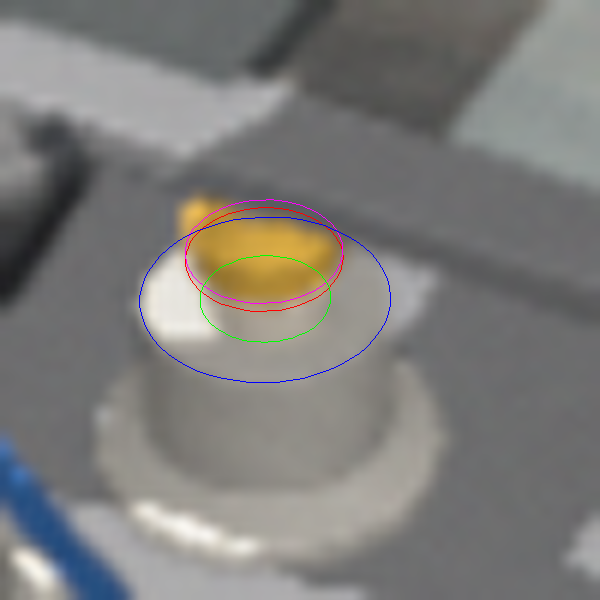

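Run:
```python
from h import *
def sat(n):
    im=load(n)['im'].astype(np.float32); return im[...,2]-im[...,0]
A=sat('side0')
for n in ('sd7','sd11','sd17'):
    B=sat(n)
    out=[]
    for u in range(282,300):
        def edge(S):
            c=cv2.GaussianBlur(S,(3,1),0)[:,u]; v=np.arange(270,292); s=c[270:292]; m=s.max()*.5
            k=[i for i in range(len(s)-1) if s[i]>=m>s[i+1]][-1]; return v[k]+(s[k]-m)/(s[k]-s[k+1])
        try: out.append(edge(B)-edge(A))
        except Exception as e: pass
    print(n,np.round(out,2),np.median(out)/.287)
    # template match with subpixel of lower jaw
    T=A[276:286,282:300]; best=[]
    for dy in np.arange(0,5,.05):
        M=np.float32([[1,0,0.109*dy],[0,1,dy]])
        W=cv2.warpAffine(A,M,(640,480),flags=cv2.INTER_CUBIC)
        r0=int(round(276+dy));best.append((np.mean((W[r0:r0+10,282:300]-B[r0:r0+10,282:300])**2),dy))
    print(min(best), min(best)[1]/.287)
```

```text
sd7 [  3.22   3.58   3.11   2.73   2.38   2.4    2.39   2.45   2.52   2.67
   2.89   2.96   3.14   3.05   2.52   2.09   2.08 -11.05] 9.04634197726067
(np.float32(17.348833), np.float64(2.5500000000000003)) 8.88501742160279
sd11 [ 3.29  3.48  3.12  2.72  2.43  2.42  2.39  2.44  2.49  2.63  2.87  2.99
  3.14  3.02  2.58  2.07  2.11 -1.86] 9.085360174602748
(np.float32(17.302614), np.float64(2.5500000000000003)) 8.88501742160279
sd17 [ 3.41  3.5   3.03  2.77  2.38  2.42  2.36  2.42  2.48  2.66  2.92  3.01
  3.13  3.    2.55  2.1   2.2  -1.79] 9.076003595303991
(np.float32(16.14739), np.float64(2.6)) 9.059233449477352
```

Run:
```python
from h import *
a=load('side0')['im'];b=load('sd17')['im']
for n,(u,v) in dict(bottle=(335,397),box=(283,417),torch=(435,328)).items():
    print(n,np.abs(a[v-25:v+25,u-25:u+25].astype(int)-b[v-25:v+25,u-25:u+25]).mean())
a=load('scene0')['im'];b=load('sc17')['im'];print('pliers',np.abs(a[365:420,330:410].astype(int)-b[365:420,330:410]).mean())
s=monitor.get_state();print(s['time'],s['tcp_pos'],s['ft_force'],s['finger_gap'])
print(arm.hand_in())
```

```text
bottle 2.2524
box 1.1454666666666666
torch 6.674666666666667
pliers 11.423030303030304
16.95 [0.4328 0.0757 0.1678] [ 4.0268 -1.7282 -1.0449] 0.16523690381798656
the job is handed in; nothing more can be done
None
```

The press is clamped and the bolt is drawn clear. The gate is held open at about 30° by the bolt knob, and I handed the job in at 17 s.

**Crank**
- I turned it clockwise about 537°, until it would go no further.
- The sleeve slipped out of the fingers there twice, both times at the same crank angle. I take that to be the hard stop, so the crank must have started at about 4 rad rather than 0.
- The side view shows the jaw came down about 9 mm, while the screw advanced about 12 mm. That fits the jaw pressing on the puck with its spring compressed.
- An edge check in the scene view was less clear: it put the jaw 1 to 2 mm higher than that.

**Bolt**
- I lifted it about 8 to 10 mm and drew it 38.6 mm. The picture shows it clear of the keeper.

**Gate**
- The measured opening is 30.4°. The knob is still gripped, and the push on the tool is steady at about 4 N.

**Bystanders**
- The bottle and wafer box look unchanged in the image comparison.
- The comparison showed larger changes around the torch and pliers. I took these for the arm's shadow or the arm itself. The tool never went near either one, but I did not check further.

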